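Rod-end breakaway pull and release of the batch

ROBOT

A 7-joint arm with a two-finger parallel gripper is mounted at the origin on the work surface. World frame = base frame: x ahead of the robot, y to its left, z up, the work surface at z = 0. Lengths are in m, angles in rad, forces in N, time in s.
With the tool pointing down it reaches from about 0.425 to 1.025 m from the base axis. Payload 9.4 kg.
Tool frame: the origin (TCP) lies on the centre line of the jaws, within the pads' length; the fingertips stand manip.nose_length ahead of it and the grasp point (between the pads) lies 6 mm ahead of it (manip.nose_length is the distance from the TCP to the fingertips, in m); z points along the fingers, y is the line along which they close (so a half turn about z gives the same grasp; the last joint's range is limited). The gripper opens to 93 mm and grips with 3 to 60 N. Pads are 15 mm wide; open, the fingers measure 128 mm over their backs; the gripper's body (75 mm by 188 mm) begins 65 mm behind the grasp point.
Start: joints at [-0.077, 0.599, -0.003, 1.599, 0.002, 0.943, -0.08], TCP at [0.725, -0, 0.244] pointing down, gripper open.
Joint ranges: [-2.57, 2.57], [-0.35, 1.97], [-1.29, 1.29], [0.11, 2.56], [-1.05, 4.19], [0.11, 1.86], [-2.63, 2.63]. Speed limits (rad/s): [2.22, 2.22, 3.01, 3.01, 3.14, 3.14, 3.14].

INTERFACE

Orientations are given as a unit quaternion [x, y, z, w].
In Python, from plant import manip, vision gives the robot as it stands.
- The arm moves only by the tool arm_command, never from a script. Its argument "commands" is a list that holds one entry, the list of rows, each a list of 7 numbers: the turn, a rotation vector about the world's x, y, z scaled (see below), then the shift along the world's x, y, z scaled (see below), then the opening, from 0 (shut) to 1 (fully open). A call has 1 to 20 rows; each row is the pose to reach, as a shift and turn from the pose commanded when the call began, turning the shorter way round; what a row does not reach only later rows make up. The controller multiplies each number of a shift by 50 cm and each number of a turn by 180 degrees. A row lasts 1/12 s, in which the tool goes at most 41.7 mm and 7.16 degrees, less where a joint would pass 70% of its speed; a pose out of reach is approached as far as the arm can. A call with a number of a shift or a turn outside -1 to 1 is refused whole. A call with a gripper value outside its range is refused whole. The fingers move at their own pace and stop on an object; the grip force is fixed at half the most. Time passes only in rows, so rows that repeat a pose let the fingers close. It gives the time, the measured TCP pose, the force, the opening and the grip force at its end, in the units of the state.
- manip.state(): the state, without advancing time (a new reading comes with each control period).
- vision.camera(name): name is "scene" or "side" or "wrist"; returns a dict with "img" (420x560x3 uint8, blue, green, red), "depth" (420x560 float32, m along the optical axis (not along the pixel's ray), 0 where there is no reading), "fx", "fy", "cx", "cy" (pixels), "rvec" (rotation vector, rad) and "tvec" (3), from world to camera coordinates, as OpenCV has them. Camera axes: x right, y down, z forward; pixel columns grow to the right and rows downward; lengths in m; the calibration is good to about 2 mm. The wrist camera is an equidistant fisheye: a pixel r from the principal point sees the ray r / f radians off the axis. A picture is of the moment at which its call begins.
- manip.close_job(): hands the job in; it is judged then, once.
The state is a dict: "time_s": time; "qpos": joint angles; "dq": joint speeds; "tau": joint torques, N m; "tool_pos": TCP position; "tcp_rot": TCP orientation; "wrist_force": force on the tool from outside, world axes, zero at the start; "moment": the same for the moment, N m; "gripper_width": finger opening in m; "grip_force": force on a finger pad.
Only numpy, scipy, OpenCV 4.12 (cv2) and the standard library are available. Lean on these libraries where they do the work, as an engineer would, in place of code of your own. Each camera call takes 0.05 s, during which the arm holds its last target. There are 200 camera calls.

TASK

Clear the black torque multiplier out of the way of the pull gauge and stand it on its blue pad, turn the red reset knob back until the peak pointer is on its zero stop, then pull the gauge's bar out to the red 20 N mark, hold it there a moment and let it run home, so that the red pointer is left showing 20 N (if it shows more than that, zero it and pull again). With the sample passed, lift each hanging carrier over the end stops and hang it properly on the green rail, leaving none on the yellow one. Do not disturb the red thread gauge or the bronze bushings.

Things in the scene. Friction and masses are not known exactly. Their poses are not given: they have to be found in the camera images.
- gauge: Pull gauge fixture, fixed: grey base, blue case 108 x 104 mm, top 72 mm up, and a green cast turntable whose sample rod end, lying as a lever, anchors the case by a link; the case does not move. Origin on the bench straight below the dial axis, z up. Pull direction is its -x: an aluminium barrel 36 mm across, axis 55 mm up, has its mouth at x = -100 mm; the sprung rod leaves it there.
- pull_slide (a joint): Pull of the gauge's rod in m: 0 = home, grows as the bar is drawn out along the gauge's -x, 0.060 = the 20 N mark (the middle of the 8 mm wide red band on the rod is level with the barrel mouth), 0.075 = outer stop. Spring 2 N at home plus 300 N/m, damped; runs home by itself when let go. It pushes the red pointer ahead of it, 40 rad per m of pull.
- pull_bar (a point): Middle of the black cross bar to pull by: round, 18 mm thick, 80 mm long along the gauge's y, 100 mm above the bench, at gauge x = -155 mm when home. Carried by an upright post 16 x 22 mm from the rod's end (rod 14 mm thick, 55 mm up), so fingers can come down in front of and behind the bar. Axes as the gauge's.
- peak_pointer (a joint): Red peak pointer with its reset knob, one piece, rad: 0 = zero stop, grows clockwise seen from above, 2.40 = 20 N (1 N = 0.133 rad), 3.1 = far stop. Stays where left (friction 0.03 N m): the pull pushes it on, turning the knob anticlockwise brings it back. White dial 102 mm across, face 81 mm up; zero at 150 degrees from gauge +x towards +y; red tick in a green arc at 20 N; thin black live needle.
- knob_grip (a point): Point on the dial axis to grip the red reset knob, 106 mm above the bench: bar knob 42 mm long, 12 mm wide, from 87 to 119 mm above the bench. Its x axis lies along the bar and points the way the pointer points; it turns with the knob. z up.
- rail_yellow: Yellow waiting rail, fixed level flat bar 230 mm long (its y), 10 mm thick (x), 25 mm deep. Origin mid-length on its top edge, 215 mm above the bench. An 18 mm high end stop, 8 mm long, 10 mm thick, stands on each end. In line with the green rail, 22 mm apart end to end, left or right of it by chance; posts only at the outer ends of the pair, about as high as the rails.
- rail_green: Green accepted rail: same shape, origin and axes as the yellow rail, and pointing the same way; empty at the start.
- multiplier: Black torque multiplier standing upright, about 0.8 kg: base 84 mm across, 12 mm high; round body 58 mm across from 16 to 66 mm; neck 40 mm across to 80 mm; square drive to 96 mm; a reaction lug (24 mm wide, 4 to 14 mm high) reaches 68 mm from the axis to its -x. Origin at the centre of its underside, z up. At the start it stands in front of the pull bar.
- pad: Blue parking pad for the multiplier, fixed, 130 x 130 mm and 4 mm thick. Origin at the centre of its underside.
- thread_gauge: Red plastic double-ended thread gauge, 140 mm long along its x, 25 mm thick, lying on the mat; bystander. Origin on the mat near its middle.
- bushing1: Bronze flanged bushing standing on its flange, 52 mm across, 34 mm high; bystander. Origin at the centre of its underside.
- bushing2: Bronze flanged bushing standing on its flange, 52 mm across, 34 mm high; bystander. Origin at the centre of its underside.
- bushing3: Bronze flanged bushing standing on its flange, 52 mm across, 34 mm high; bystander. Origin at the centre of its underside.
- carrier1: Rod-end carrier hanging on a rail, about 0.35 kg; all alike, any may be absent. Origin at its lowest point, the rod end's tip, 172 mm below the rail's top edge when seated; z up. Saddle 36 mm long along the rail (y), 40 mm wide (x), its inverted-V roof centres itself on the rail. Orange grip on top: 14 mm thick (x), 30 mm long (y), 180 to 230 mm above the origin.
- carrier2: Like carrier1; may be absent. Of every carrier: the skirts, 31 mm apart inside, reach 44 mm below the rail's top edge; on the -x side a 22 mm wide strap goes on down to 110 mm and holds the rod end, which hangs in the rail's plane from 78 to 172 mm below the top edge. A lift of up to 45 mm is free; at 20 to 35 mm it clears the 18 mm end stops and the skirts still stand astride the rail.
- carrier3: Rod-end carrier like carrier1; may be absent.
- carrier4: Rod-end carrier like carrier1; may be absent.

How it is judged:
By the outcome, as a careful person would: the job done as asked, in the order asked, and still so for the second after the job is handed in, with the robot touching nothing.
Of carrier1, carrier2, carrier3, carrier4 only 2 to 4 are there at a start; the rules pass over those that are not, and their reading is None.
At some moment in a run one of multiplier may be knocked a few centimetres aside while the robot is not near it.
Once in a run the grip may slacken for a moment while it holds something.
It also fails if it takes over 210 s, if anything falls off the work surface, if the arm or the gripper's body presses on something with over 40 N, if the wrist force passes 120 N, or if a joint passes its speed limit or range.

## Working session

There is one attempt and no reset: what is moved stays moved. The work goes in short steps, Python scripts to look and compute and a tool call to move; the robot and the scene stay as the last step left them, time stands still between calls to the robot, and variables do not carry over. Pictures are saved under pics/ and viewed, at most 14 in all, crops included, and the job is handed in when it is done.

Besides the shell and the picture viewer there is one more tool, called after "Emit:" as name(argument=value, ...), one argument or row to a line, values as JSON. arm_command: Moves the arm, as the interface text tells. Shifts and turns lie within -1 to 1; 1 stands for 50 cm of shift or 180 degrees of turn. Its arguments: {"type":"object","properties":{"commands":{"type":"array"}},"required":["commands"]}

```bash
ls; mkdir -p pics
cat > h.py <<'E'
import numpy as np, cv2
from plant import manip, vision
def save(n,f):
    c=vision.camera(n); cv2.imwrite('pics/'+f,c['img']); np.savez('pics/'+f[:-4]+'.npz',**c); return c
def cloud(c):
    h,w=c['depth'].shape; u,v=np.meshgrid(np.arange(w),np.arange(h)); d=c['depth']
    R=cv2.Rodrigues(np.array(c['rvec'],float))[0]
    p=np.stack([(u-c['cx'])/c['fx']*d,(v-c['cy'])/c['fy']*d,d],-1)
    return (p-np.array(c['tvec']).ravel())@R
E
python3 - <<'E'
from h import *
a=save('scene','s1.png');b=save('side','d1.png')
for c in(a,b):
    R=cv2.Rodrigues(np.array(c['rvec'],float))[0];print(-R.T@np.array(c['tvec']).ravel(),R[2],c['fx'])
s=manip.state();print(s, manip.nose_length)
E
```

```text
pics
[ 1.15514952 -0.18282099  0.90312364] [-0.61345526  0.21294607 -0.76047789] 398.35540464238136
[0.27334181 1.16174447 1.0241175 ] [ 0.17248047 -0.79195371 -0.58571307] 523.6148245248013
{'time_s': 0.1, 'qpos': array([-0.07671564,  0.60005008, -0.00253444,  1.60000932,  0.0017932 ,
        0.94289537, -0.07975879]), 'dq': array([ 8.19729039e-05, -1.04402278e-03, -7.23908705e-04, -1.70526934e-03,
       -2.72669238e-04, -1.17325319e-03,  1.14923178e-03]), 'tau': array([ 3.72570619e-03, -7.66555166e+01,  1.50162086e+00, -2.52937996e+01,
       -5.23535069e-02,  1.36034010e-02,  2.68517283e-05]), 'tool_pos': array([ 7.24620725e-01, -1.58847883e-06,  2.42857328e-01]), 'tcp_rot': array([ 7.07069877e-01,  7.07143357e-01, -5.23611604e-04, -4.33854728e-04]), 'wrist_force': array([ 0.33209069, -0.3245942 , -0.31456111]), 'moment': array([ 0.02125253,  0.02687951, -0.02132267]), 'grip_force': 0.0, 'gripper_width': 0.09324166754475938} 0.025
```

View pics/s1.png

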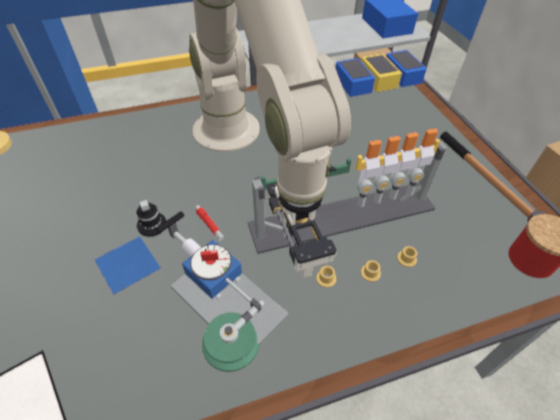

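View pics/d1.png

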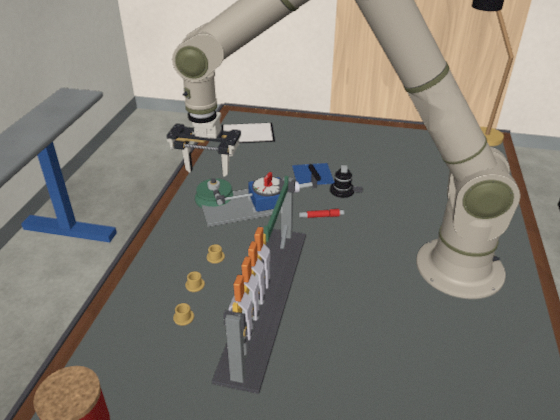

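The scene view shows the multiplier at (150,217), pad (127,263), dial (210,262), pull bar (172,220), four orange grips at (375..430,140), the green rail at (265..350,175), bushings around (327..410,255..275) and the thread gauge (207,220).

Run:
```python
from h import *
np.set_printoptions(precision=4,suppress=True)
for n in('s1','d1'):
    c=dict(np.load(f'pics/{n}.npz'));P=cloud(c);hsv=cv2.cvtColor(c['img'],cv2.COLOR_BGR2HSV)
    H,S,V=hsv[...,0].astype(int),hsv[...,1],hsv[...,2];x,y,z=P[...,0],P[...,1],P[...,2]
    ws=(c['depth']>0)&(x>.3)&(x<1.1)&(abs(y)<.75)
    M={'pad':ws&(H>100)&(H<125)&(S>120)&(z<.02)&(z>-.01),'case':ws&(H>100)&(H<125)&(S>120)&(z>.055)&(z<.085),
     'dial':ws&(S<60)&(V>180)&(z>.074)&(z<.09)&(y<-.05),'knob':ws&((H<8)|(H>172))&(S>150)&(z>.095)&(z<.13)&(y<-.05),
     'thread':ws&((H<8)|(H>172))&(S>150)&(z<.035),
     'black_hi':ws&(V<60)&(z>.06)&(z<.12)&(y<-.1),'black_lo':ws&(V<60)&(z>.008)&(z<.06)&(y<-.1),
     'green':ws&(H>45)&(H<90)&(S>80)&(z>.19)&(z<.24),'yellow':ws&(H>18)&(H<35)&(S>120)&(z>.18)&(z<.24),
     'orange':ws&(H>4)&(H<17)&(S>170)&(z>.2)&(z<.3),'bush':ws&(H>10)&(H<25)&(S>100)&(z>.01)&(z<.06)}
    print(n)
    for k,m in M.items():
        nn,l,st,ce=cv2.connectedComponentsWithStats(m.astype(np.uint8))
        for i in range(1,nn):
            if st[i,4]<12: continue
            q=P[l==i]; r=cv2.minAreaRect((q[:,:2]*1000).astype(np.float32))
            print(k,st[i,4],ce[i].round(),'mean',q.mean(0),'lo',q.min(0),'hi',q.max(0),'rect',np.array(r[0]),np.array(r[1]),round(r[2],1))
im=cv2.imread('pics/s1.png')[170:310,90:290];cv2.imwrite('pics/s1c.png',cv2.resize(im,None,fx=4,fy=4,interpolation=cv2.INTER_CUBIC))
```

```text
s1
pad 1940 [127. 264.] mean [ 0.4812 -0.3797  0.0058] lo [ 0.4006 -0.4567 -0.001 ] hi [ 0.5571 -0.3002  0.0112] rect [ 478.8442 -378.9448] [130.3908 126.3023] 19.0
case 16 [212. 242.] mean [ 0.5316 -0.1527  0.0735] lo [ 0.5263 -0.1611  0.0711] hi [ 0.5382 -0.1442  0.0764] rect [ 531.0831 -151.1214] [18.2696  7.8323] 67.6
case 462 [213. 275.] mean [ 0.6245 -0.1713  0.0688] lo [ 0.5602 -0.2351  0.055 ] hi [ 0.6607 -0.1016  0.0772] rect [ 593.4628 -169.5103] [104.5851 100.7149] 28.8
dial 24 [189. 242.] mean [ 0.5135 -0.2088  0.0754] lo [ 0.5017 -0.2176  0.0743] hi [ 0.525  -0.1993  0.0782] rect [ 513.1766 -208.934 ] [25.519 12.284] 33.2
dial 741 [210. 262.] mean [ 0.5947 -0.1712  0.0823] lo [ 0.5267 -0.2148  0.0741] hi [ 0.6373 -0.1225  0.087 ] rect [ 588.3264 -174.0516] [103.7389  93.2631] 65.8
knob 108 [209. 255.] mean [ 0.5944 -0.1698  0.1104] lo [ 0.5873 -0.1862  0.0952] hi [ 0.6003 -0.1516  0.1238] rect [ 592.6097 -168.4102] [36.1094  8.1724] 78.1
thread 172 [207. 220.] mean [ 0.4105 -0.1493  0.0234] lo [ 0.3629 -0.1702  0.0159] hi [ 0.4571 -0.1279  0.0292] rect [ 410.7565 -148.25
[... 5347 characters left out ...]
] lo [0.4992 0.4466 0.1891] hi [0.5122 0.4758 0.2359] rect [507.7668 462.1074] [12.6468 29.5348] 8.9
orange 508 [249. 265.] mean [0.5033 0.3753 0.2548] lo [0.4981 0.2725 0.2155] hi [0.5119 0.4578 0.2779] rect [505.3919 365.1695] [185.5235  11.7822] 88.9
bush 167 [215. 252.] mean [0.6808 0.1107 0.0241] lo [0.6641 0.0893 0.0101] hi [0.6989 0.131  0.0389] rect [681.7593 110.6247] [37.8465 36.3575] 78.0
bush 185 [194. 279.] mean [0.7017 0.2284 0.0253] lo [0.6841 0.2071 0.0104] hi [0.7203 0.247  0.0391] rect [702.6494 227.4642] [36.6532 38.4845] 56.9
bush 218 [182. 312.] mean [0.6911 0.3419 0.025 ] lo [0.6706 0.3202 0.0101] hi [0.7104 0.3598 0.0386] rect [690.5339 340.432 ] [38.6066 39.0881] 79.8
```

View pics/s1c.png

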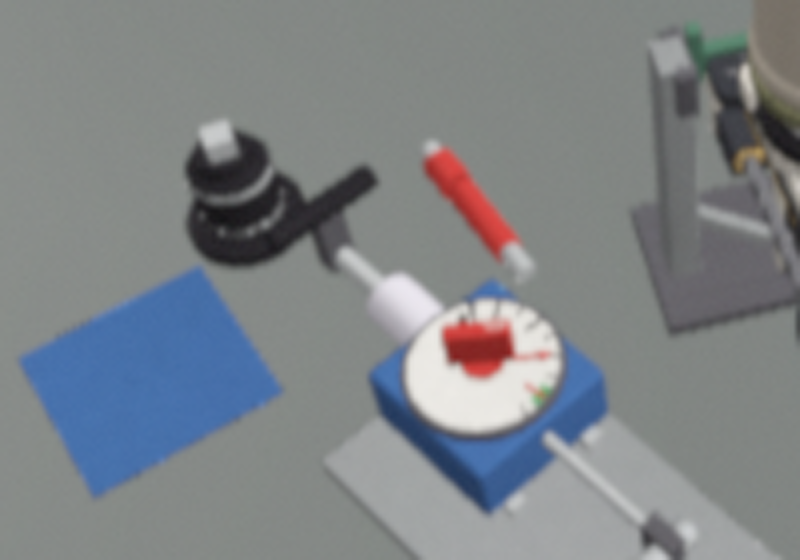

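The crop shows the multiplier at the bar's outer side, the pointer at world ~79° (about 100° from zero). Gauge: axis ≈ (0.590,-0.167), yaw ≈ 28.8°. First I'll hover over the multiplier.

Emit:
arm_command(
  commands=[
    [[0, 0, -0.34, -0.712, -0.59, -0.048, 1], [0, 0, -0.34, -0.712, -0.59, -0.048, 1], [0, 0, -0.34, -0.712, -0.59, -0.048, 1], [0, 0, -0.34, -0.712, -0.59, -0.048, 1], [0, 0, -0.34, -0.712, -0.59, -0.048, 1], [0, 0, -0.34, -0.712, -0.59, -0.048, 1], [0, 0, -0.34, -0.712, -0.59, -0.048, 1], [0, 0, -0.34, -0.712, -0.59, -0.048, 1], [0, 0, -0.34, -0.712, -0.59, -0.048, 1], [0, 0, -0.34, -0.712, -0.59, -0.048, 1], [0, 0, -0.34, -0.712, -0.59, -0.048, 1], [0, 0, -0.34, -0.712, -0.59, -0.048, 1], [0, 0, -0.34, -0.712, -0.59, -0.048, 1], [0, 0, -0.34, -0.712, -0.59, -0.048, 1], [0, 0, -0.34, -0.712, -0.59, -0.048, 1]],
  ],
)

```text
time_s: 1.35
tool_pos: [0.3703, -0.2942, 0.2196]
tcp_rot: [0.968, 0.25, 0.0, -0.0]
wrist_force: [0.9, 0.3, -0.1]
gripper_width: 0.0933
grip_force: 0.0
```

```bash
cat >> h.py <<'E'
def wcloud(c):
    h,w=c['depth'].shape; u,v=np.meshgrid(np.arange(w)-c['cx'],np.arange(h)-c['cy']); d=c['depth']
    r=np.hypot(u,v)+1e-9; th=np.hypot(u/c['fx'],v/c['fy']); t=np.tan(np.minimum(th,1.5))
    R=cv2.Rodrigues(np.array(c['rvec'],float))[0]
    p=np.stack([u/r*t*d,v/r*t*d,d],-1)
    return (p-np.array(c['tvec']).ravel())@R
E
python3 - <<'E'
from h import *
np.set_printoptions(precision=4,suppress=True)
s=manip.state();print(s['tool_pos'],s['tcp_rot'],s['qpos'],s['time_s'])
c=save('wrist','w1.png');P=wcloud(c);print(c['fx'])
V=c['img'].max(-1);x,y,z=P[...,0],P[...,1],P[...,2]
g=(c['depth']>0)&(np.hypot(x-.37,y+.295)<.09)
for lo,hi in((.062,.07),(.076,.084),(.09,.1),(.006,.016)):
    q=P[g&(z>lo)&(z<hi)]
    if len(q)>5: print(lo,len(q),q.mean(0),cv2.minEnclosingCircle((q[:,:2]*1000).astype(np.float32)))
q=P[(c['depth']>0)&(V<70)&(z>.095)&(z<.115)&(np.hypot(x-.454,y+.241)<.06)]
print('bar',len(q),q.mean(0),cv2.minAreaRect((q[:,:2]*1000).astype(np.float32)))
E
```

```text
[ 0.3703 -0.2942  0.2196] [ 0.9684  0.2496  0.0002 -0.0001] [ 0.3263  0.3458  0.2971  2.2009 -0.1734  0.6159 -0.3175] 1.35
325.19226210127806
0.062 1335 [ 0.3705 -0.2986  0.0666] ((365.8020324707031, -301.472900390625), 29.345964431762695)
0.076 911 [ 0.3685 -0.2996  0.0791] ((365.7473449707031, -301.3920593261719), 19.91985321044922)
0.09 519 [ 0.3662 -0.3012  0.0949] ((365.760498046875, -301.2845458984375), 13.165083885192871)
0.006 1738 [ 0.3649 -0.2942  0.0127] ((352.0045471191406, -303.41363525390625), 54.997352600097656)
bar 2054 [ 0.4544 -0.2431  0.1063] ((454.6307678222656, -242.80722045898438), (16.37436294555664, 77.61466979980469), 28.965776443481445)
```

View pics/w1.png

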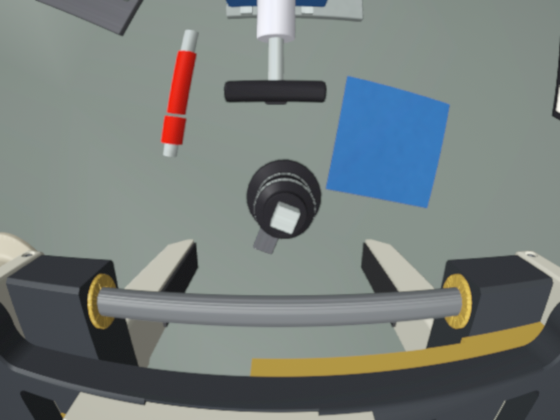

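The wrist view shows the multiplier (283,205) with the lug toward the robot, the bar (275,92), the pad (388,142) and the thread gauge (180,95). The multiplier axis is at (0.366,-0.301).

Emit:
arm_command(
  commands=[
    [[0, 0, 0, -0.009, -0.014, -0.05, 1], [0, 0, 0, -0.009, -0.014, -0.1, 1], [0, 0, 0, -0.009, -0.014, -0.16, 1], [0, 0, 0, -0.009, -0.014, -0.22, 1], [0, 0, 0, -0.009, -0.014, -0.27, 1], [0, 0, 0, -0.009, -0.014, -0.3, 1], [0, 0, 0, -0.009, -0.014, -0.315, 1], [0, 0, 0, -0.009, -0.014, -0.315, 1], [0, 0, 0, -0.009, -0.014, -0.315, 0], [0, 0, 0, -0.009, -0.014, -0.315, 0], [0, 0, 0, -0.009, -0.014, -0.315, 0], [0, 0, 0, -0.009, -0.014, -0.315, 0], [0, 0, 0, -0.009, -0.014, -0.315, 0], [0, 0, 0, -0.009, -0.014, -0.315, 0], [0, 0, 0, -0.009, -0.014, -0.315, 0], [0, 0, 0, -0.009, -0.014, -0.315, 0]],
  ],
)

```text
time_s: 2.73
tool_pos: [0.3649, -0.3024, 0.0626]
tcp_rot: [0.969, 0.249, 0.0, 0.001]
wrist_force: [-0.3, 0.3, 7.3]
gripper_width: 0.0576
grip_force: 30.0
```

Emit:
arm_command(
  commands=[
    [[0, 0, 0, 0, 0, 0.03, 0], [0, 0, 0, 0, 0, 0.06, 0], [0, 0, 0, 0.02, -0.014, 0.06, 0], [0, 0, 0, 0.06, -0.04, 0.06, 0], [0, 0, 0, 0.11, -0.073, 0.06, 0], [0, 0, 0, 0.16, -0.106, 0.06, 0], [0, 0, 0, 0.2, -0.133, 0.06, 0], [0, 0, 0, 0.22, -0.146, 0.06, 0], [0, 0, 0, 0.226, -0.15, 0.06, 0], [0, 0, 0, 0.226, -0.15, 0.05, 0], [0, 0, 0, 0.226, -0.15, 0.035, 0], [0, 0, 0, 0.226, -0.15, 0.022, 0], [0, 0, 0, 0.226, -0.15, 0.014, 0], [0, 0, 0, 0.226, -0.15, 0.009, 0], [0, 0, 0, 0.226, -0.15, 0.009, 0]],
  ],
)

```text
time_s: 3.98
tool_pos: [0.4762, -0.3761, 0.0667]
tcp_rot: [0.969, 0.249, -0.001, -0.001]
wrist_force: [-2.8, 1.8, -3.2]
gripper_width: 0.0575
grip_force: 30.0
```

Run:
```python
from h import *
s=manip.state();print(s['tool_pos'],s['wrist_force'],s['gripper_width'])
c=save('scene','s2.png');im=c['img'][150:330,40:280];cv2.imwrite('pics/s2c.png',cv2.resize(im,None,fx=3,fy=3))
```

```text
[ 0.47624933 -0.3761469   0.06669577] [-2.82140707  1.77161861 -3.20768232] 0.057490682446743796
```

View pics/s2c.png

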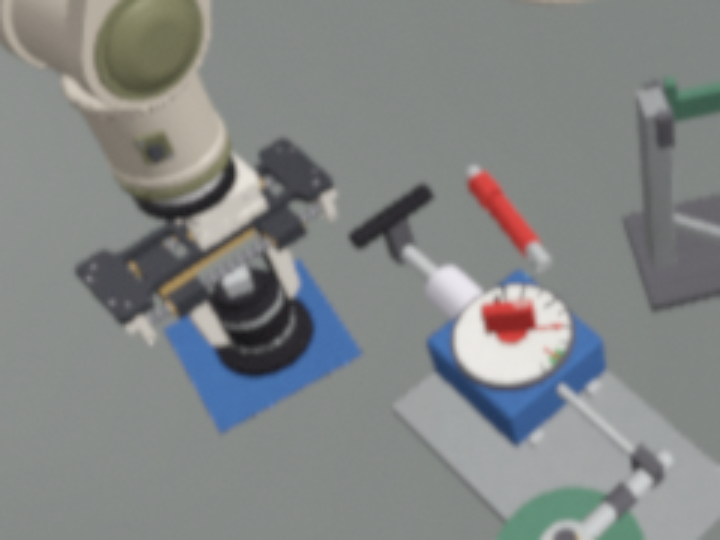

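The multiplier rests on the pad (about (265,330) in the crop). Release it and go over the knob.

Emit:
arm_command(
  commands=[
    [[0, 0, 0, 0, 0, 0, 0.5], [0, 0, 0, 0, 0, 0, 1], [0, 0, 0, 0, 0, 0, 1], [0, 0, 0, 0, 0, 0, 1], [0, 0, 0, 0, 0, 0.04, 1], [0, 0, 0, 0, 0, 0.11, 1], [0, 0, 0, 0, 0, 0.19, 1], [0, 0, 0, 0, 0, 0.27, 1], [0, 0, 0.278, 0.228, 0.416, 0.306, 1], [0, 0, 0.278, 0.228, 0.416, 0.306, 1], [0, 0, 0.278, 0.228, 0.416, 0.306, 1], [0, 0, 0.278, 0.228, 0.416, 0.306, 1], [0, 0, 0.278, 0.228, 0.416, 0.306, 1], [0, 0, 0.278, 0.228, 0.416, 0.306, 1], [0, 0, 0.278, 0.228, 0.416, 0.306, 1], [0, 0, 0.278, 0.228, 0.416, 0.306, 1], [0, 0, 0.278, 0.228, 0.416, 0.306, 1], [0, 0, 0.278, 0.228, 0.416, 0.306, 1]],
  ],
)

```text
time_s: 5.53
tool_pos: [0.591, -0.1706, 0.2197]
tcp_rot: [0.774, 0.633, -0.0, 0.0]
wrist_force: [-0.4, -1.0, -0.4]
gripper_width: 0.0932
grip_force: 0.0
```

```bash
cat >> h.py <<'E'
AX=np.array([.5902,-.1677])
def dial(f):
    c=save('wrist',f);P=wcloud(c);hsv=cv2.cvtColor(c['img'],cv2.COLOR_BGR2HSV)
    H,S,V=hsv[...,0].astype(int),hsv[...,1],hsv[...,2];x,y,z=P[...,0],P[...,1],P[...,2]
    near=(c['depth']>0)&(np.hypot(x-AX[0],y-AX[1])<.06)
    red=near&((H<8)|(H>172))&(S>130)
    q=P[red&(z>.11)&(z<.128)];
    if len(q)>9: print('knob top',len(q),q.mean(0),cv2.minAreaRect((q[:,:2]*1000).astype(np.float32)))
    q=P[red&(z>.074)&(z<.1)]; d=q[:,:2]-AX; r=np.hypot(*d.T); m=r>.024
    a=np.degrees(np.arctan2(d[m,1],d[m,0])); rr=r[m]
    hst=np.histogram(a%360,np.arange(0,361,4)); 
    for i in np.nonzero(hst[0]>3)[0]:
        k=((a%360)>=i*4)&((a%360)<i*4+4);print('deg',round((a[k]%360).mean(),1),'n',k.sum(),'r',rr[k].min().round(3),rr[k].max().round(3))
    g=near&(H>45)&(H<85)&(S>90)&(z<.1);d=P[g][:,:2]-AX;print('green deg',np.degrees(np.arctan2(d[:,1],d[:,0])).min() if len(d) else None,np.degrees(np.arctan2(d[:,1],d[:,0])).max() if len(d) else None)
    w=near&(z>.078)&(z<.084);print('dial',P[w].mean(0),cv2.minEnclosingCircle((P[w][:,:2]*1000).astype(np.float32)))
    return c,P
E
python3 - <<'E'
from h import *
np.set_printoptions(precision=4,suppress=True)
s=manip.state();print(s['tool_pos'],s['tcp_rot'],s['qpos'])
dial('w2.png')
E
```

```text
[ 0.591  -0.1706  0.2197] [ 0.7745  0.6326 -0.0002  0.0003] [ 0.1503  0.4938  0.0556  1.8866 -0.0371  0.7619  0.0251]
knob top 666 [ 0.5914 -0.1663  0.1174] ((591.34130859375, -166.93775939941406), (40.43758010864258, 11.767863273620605), 78.78593444824219)
deg 39.7 n 8 r 0.034 0.046
deg 40.5 n 8 r 0.035 0.046
deg 75.4 n 14 r 0.024 0.038
deg 77.4 n 37 r 0.024 0.042
green deg 31.67704000057109 48.499711651259645
dial [ 0.5914 -0.1652  0.0797] ((591.1414794921875, -167.8224334716797), 50.73881149291992)
```

View pics/w2.png

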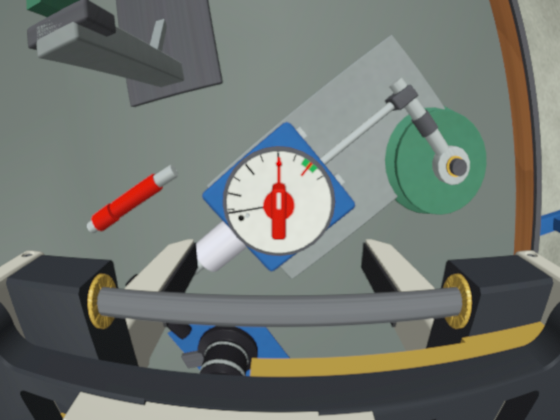

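The wrist view confirms the dial axis at (0.591,-0.167), pointer at ~78°, live needle pointing at the zero mark near (230,210).

Emit:
arm_command(
  commands=[
    [[0, 0, 0, 0.001, 0.006, -0.05, 1], [0, 0, 0, 0.001, 0.006, -0.11, 1], [0, 0, 0, 0.001, 0.006, -0.17, 1], [0, 0, 0, 0.001, 0.006, -0.2, 1], [0, 0, 0, 0.001, 0.006, -0.21, 1], [0, 0, 0, 0.001, 0.006, -0.21, 1], [0, 0, 0, 0.001, 0.006, -0.21, 0], [0, 0, 0, 0.001, 0.006, -0.21, 0], [0, 0, 0, 0.001, 0.006, -0.21, 0], [0, 0, 0, 0.001, 0.006, -0.21, 0], [0, 0, 0, 0.001, 0.006, -0.21, 0], [0, 0, 0, 0.001, 0.006, -0.21, 0], [0, 0, 0, 0.001, 0.006, -0.21, 0], [0, 0, 0, 0.001, 0.006, -0.21, 0], [0, 0, 0, 0.001, 0.006, -0.21, 0], [0, 0, 0, 0.001, 0.006, -0.21, 0]],
  ],
)

```text
time_s: 6.92
tool_pos: [0.592, -0.166, 0.1146]
tcp_rot: [0.773, 0.635, -0.0, -0.0]
wrist_force: [0.5, 0.7, 0.6]
gripper_width: 0.0309
grip_force: 0.0
```

Emit:
arm_command(
  commands=[
    [[0, 0, 0.03, 0, 0, 0, 0], [0, 0, 0.06, 0, 0, 0, 0], [0, 0, 0.09, 0, 0, 0, 0], [0, 0, 0.12, 0, 0, 0, 0], [0, 0, 0.15, 0, 0, 0, 0], [0, 0, 0.18, 0, 0, 0, 0], [0, 0, 0.21, 0, 0, 0, 0], [0, 0, 0.24, 0, 0, 0, 0], [0, 0, 0.27, 0, 0, 0, 0], [0, 0, 0.3, 0, 0, 0, 0], [0, 0, 0.33, 0, 0, 0, 0], [0, 0, 0.36, 0, 0, 0, 0], [0, 0, 0.39, 0, 0, 0, 0], [0, 0, 0.42, 0, 0, 0, 0], [0, 0, 0.45, 0, 0, 0, 0], [0, 0, 0.48, 0, 0, 0, 0], [0, 0, 0.51, 0, 0, 0, 0], [0, 0, 0.535, 0, 0, 0, 0], [0, 0, 0.552, 0, 0, 0, 0], [0, 0, 0.565, 0, 0, 0, 0]],
  ],
)

```text
time_s: 8.58
tool_pos: [0.5885, -0.1688, 0.1144]
tcp_rot: [-0.005, 1.0, -0.002, -0.003]
wrist_force: [-9.4, -6.5, 9.4]
gripper_width: 0.0118
grip_force: 30.1
```

Run:
```python
from h import *
np.set_printoptions(precision=4,suppress=True)
s=manip.state();print(s['tool_pos'],s['tcp_rot'],s['qpos'],s['moment'],s['wrist_force'])
AX[:]=.5912,-.1673
dial('w3.png')
```

```text
[ 0.5885 -0.1688  0.1144] [-0.0047  1.     -0.0016 -0.0033] [ 0.4865  0.6682 -0.4567  1.9438  0.4795  0.6442  1.3027] [-1.2387  2.0188 -0.3815] [-9.4181 -6.516   9.383 ]
knob top 1286 [ 0.5823 -0.1677  0.1172] ((583.698974609375, -167.62254333496094), (13.001075744628906, 28.413381576538086), 87.23729705810547)
deg 178.6 n 92 r 0.024 0.042
deg 181.4 n 92 r 0.024 0.042
green deg None None
dial [ 0.569  -0.1683  0.0797] ((590.1070556640625, -168.11001586914062), 50.39885330200195)
```

View pics/w3.png

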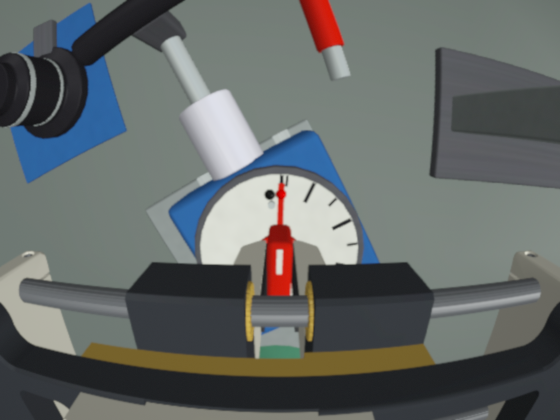

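The pointer tip (281,192) stands on the zero tick. Release and go over the pull bar.

Emit:
arm_command(
  commands=[
    [[0, 0, 0, 0, 0, 0, 0.5], [0, 0, 0, 0, 0, 0, 0.55], [0, 0, 0, 0, 0, 0, 0.55], [0, 0, 0, 0, 0, 0, 0.55], [0, 0, 0, 0, 0, 0.06, 0.55], [0, 0, 0, 0, 0, 0.12, 0.55], [0, 0, 0, 0, 0, 0.17, 0.55], [0, 0, -0.339, -0.274, -0.152, 0.17, 0.55], [0, 0, -0.339, -0.274, -0.152, 0.17, 0.55], [0, 0, -0.339, -0.274, -0.152, 0.17, 0.55], [0, 0, -0.339, -0.274, -0.152, 0.17, 0.55], [0, 0, -0.339, -0.274, -0.152, 0.17, 0.55], [0, 0, -0.339, -0.274, -0.152, 0.17, 0.55], [0, 0, -0.339, -0.274, -0.152, 0.17, 0.55], [0, 0, -0.339, -0.274, -0.152, 0.17, 0.55], [0, 0, -0.339, -0.274, -0.152, 0.17, 0.55], [0, 0, -0.339, -0.274, -0.152, 0.17, 0.55], [0, 0, -0.339, -0.274, -0.152, 0.17, 0.55], [0, 0, -0.339, -0.274, -0.152, 0.17, 0.55]],
  ],
)

```text
time_s: 10.22
tool_pos: [0.4552, -0.2418, 0.1996]
tcp_rot: [0.502, 0.865, 0.0, 0.0]
wrist_force: [-0.3, -0.2, 0.1]
gripper_width: 0.0511
grip_force: 0.0
```

Run:
```python
from h import *
np.set_printoptions(precision=4,suppress=True)
s=manip.state();print(s['tool_pos'],s['qpos'])
from scipy.spatial.transform import Rotation as Ro
t=Ro.from_quat(s['tcp_rot']).as_matrix()[:,1];print('closing deg',np.degrees(np.arctan2(t[1],t[0])))
AX[:]=.5912,-.1673
c,P=dial('w4.png');x,y,z=P[...,0],P[...,1],P[...,2]
q=P[(c['depth']>0)&(c['img'].max(-1)<70)&(z>.095)&(z<.115)&(np.hypot(x-.454,y+.241)<.06)]
print('bar',len(q),q.mean(0),cv2.minAreaRect((q[:,:2]*1000).astype(np.float32)))
```

```text
[ 0.4552 -0.2418  0.1996] [ 0.5667  0.4221 -0.2559  2.1082  0.1766  0.6309  0.7076]
closing deg 29.690112456992182
knob top 502 [ 0.5873 -0.1683  0.1171] ((589.74560546875, -168.28199768066406), (12.257413864135742, 41.13315963745117), 87.8161392211914)
deg 40.8 n 8 r 0.033 0.045
deg 178.9 n 26 r 0.024 0.043
deg 181.1 n 28 r 0.025 0.041
green deg 32.28801270423724 49.63049160510238
dial [ 0.5838 -0.1674  0.0797] ((590.4677734375, -168.23280334472656), 51.087100982666016)
bar 2123 [ 0.4533 -0.2393  0.1063] ((454.5982360839844, -241.0569610595703), (16.491561889648438, 78.24197387695312), 29.15572738647461)
```

Emit:
arm_command(
  commands=[
    [[0, 0, -0.003, -0.001, 0, -0.06, 0.55], [0, 0, -0.003, -0.001, 0, -0.11, 0.55], [0, 0, -0.003, -0.001, 0, -0.15, 0.55], [0, 0, -0.003, -0.001, 0, -0.17, 0.55], [0, 0, -0.003, -0.001, 0, -0.175, 0.55], [0, 0, -0.003, -0.001, 0, -0.175, 0.55], [0, 0, -0.003, -0.001, 0, -0.175, 0], [0, 0, -0.003, -0.001, 0, -0.175, 0], [0, 0, -0.003, -0.001, 0, -0.175, 0], [0, 0, -0.003, -0.001, 0, -0.175, 0], [0, 0, -0.003, -0.001, 0, -0.175, 0], [0, 0, -0.003, -0.001, 0, -0.175, 0], [0, 0, -0.003, -0.001, 0, -0.175, 0], [0, 0, -0.003, -0.001, 0, -0.175, 0], [0, 0, -0.003, -0.001, 0, -0.175, 0], [0, 0, -0.003, -0.001, 0, -0.175, 0]],
  ],
)

```text
time_s: 11.6
tool_pos: [0.4541, -0.2424, 0.1125]
tcp_rot: [0.508, 0.861, -0.0, -0.0]
wrist_force: [-2.0, -0.7, 6.0]
gripper_width: 0.0169
grip_force: 30.0
```

Emit:
arm_command(
  commands=[
    [[0, 0, 0, -0.01, -0.0055, 0, 0], [0, 0, 0, -0.02, -0.011, 0, 0], [0, 0, 0, -0.03, -0.0166, 0, 0], [0, 0, 0, -0.04, -0.022, 0, 0], [0, 0, 0, -0.05, -0.0277, 0, 0], [0, 0, 0, -0.06, -0.033, 0, 0], [0, 0, 0, -0.07, -0.0388, 0, 0], [0, 0, 0, -0.08, -0.0443, 0, 0], [0, 0, 0, -0.088, -0.0488, 0, 0], [0, 0, 0, -0.0945, -0.0524, 0, 0], [0, 0, 0, -0.0945, -0.0524, 0, 0], [0, 0, 0, -0.0945, -0.0524, 0, 0], [0, 0, 0, -0.0945, -0.0524, 0, 0]],
  ],
)

```text
time_s: 12.68
tool_pos: [0.4119, -0.2656, 0.1125]
tcp_rot: [0.506, 0.863, 0.003, 0.003]
wrist_force: [11.7, 12.1, -1.9]
gripper_width: 0.0176
grip_force: 30.0
```

Run:
```python
from h import *
np.set_printoptions(precision=4,suppress=True)
s=manip.state();print(s['tool_pos'],s['wrist_force'],s['gripper_width'])
print('travel',(s['tool_pos'][:2]-[.4541,-.2424])@[-.8746,-.4848])
AX[:]=.5912,-.1673
c,P=dial('w5.png')
```

```text
[ 0.4119 -0.2656  0.1125] [11.7376 12.0851 -1.9076] 0.017610720333964797
travel 0.048150090858626544
green deg None None
dial [ 0.5619 -0.1651  0.0796] ((568.2127685546875, -167.69534301757812), 44.75847244262695)
```

View pics/w5.png

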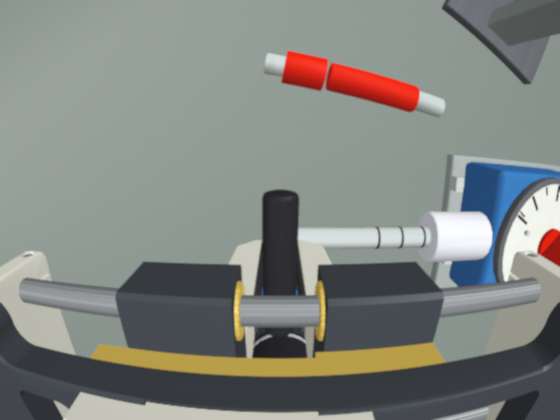

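The rod shows black rings at (378..425,237) and the red band still inside the barrel; travel is ~48 mm (16.8 N). Continue.

Emit:
arm_command(
  commands=[
    [[0, 0, 0, -0.005, -0.0028, 0, 0], [0, 0, 0, -0.01, -0.0055, 0, 0], [0, 0, 0, -0.015, -0.0083, 0, 0], [0, 0, 0, -0.02, -0.011, 0, 0], [0, 0, 0, -0.022, -0.0122, 0, 0], [0, 0, 0, -0.022, -0.0122, 0, 0], [0, 0, 0, -0.022, -0.0122, 0, 0], [0, 0, 0, -0.022, -0.0122, 0, 0]],
  ],
)

```text
time_s: 13.4
tool_pos: [0.4019, -0.2712, 0.1125]
tcp_rot: [0.505, 0.863, 0.003, 0.003]
wrist_force: [14.2, 14.6, -3.7]
gripper_width: 0.017
grip_force: 30.0
```

```bash
cat > p.py <<'E'
from h import *
import sys
np.set_printoptions(precision=4,suppress=True)
s=manip.state();print(s['tool_pos'],s['wrist_force'],np.hypot(*s['wrist_force'][:2]),s['gripper_width'])
print('travel',(s['tool_pos'][:2]-[.4541,-.2424])@[-.8746,-.4848])
f=sys.argv[1]
a=save('wrist','w'+f)
b=save('scene','s'+f)['img'][205:315,140:270]
o=np.hstack([cv2.resize(a['img'][180:290,360:560],None,fx=2.3,fy=2.3),])
b=cv2.resize(b,None,fx=4,fy=4,interpolation=cv2.INTER_CUBIC)[:253*2]
W=max(o.shape[1],b.shape[1]);pad=lambda i:cv2.copyMakeBorder(i,0,0,0,W-i.shape[1],cv2.BORDER_CONSTANT)
cv2.imwrite('pics/c'+f,cv2.resize(np.vstack([pad(o),pad(b)]),None,fx=.86,fy=.86))
E
python3 p.py p1.png
```

```text
[ 0.4019 -0.2712  0.1125] [14.2329 14.5936 -3.7065] 20.385012396551403 0.017046064028749888
travel 0.05961066496779742
```

View pics/cp1.png

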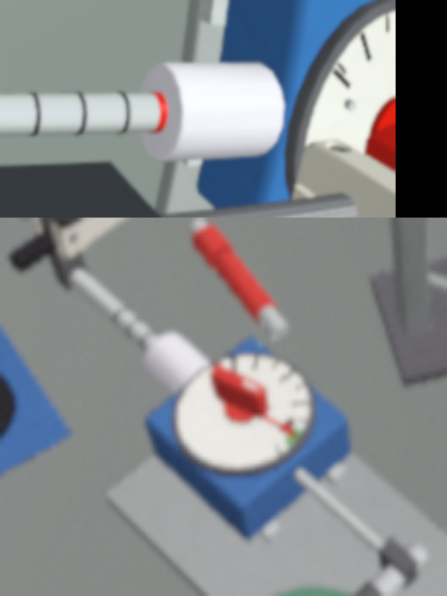

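The band's first ~3 mm shows at the barrel mouth (162,112 in the crop), and the pointer is in the green arc. I'll measure its angle.

```bash
cat > a.py <<'E'
from h import *
import sys
c=dict(np.load('pics/'+sys.argv[1]))
hsv=cv2.cvtColor(c['img'],cv2.COLOR_BGR2HSV);P=cloud(c);H,S=hsv[...,0].astype(int),hsv[...,1];x,y,z=P[...,0],P[...,1],P[...,2]
q=P[((H<8)|(H>172))&(S>110)&(np.hypot(x-.591,y+.1675)<.055)]
for n,m in(('knob',(q[:,2]>.112)),('low',q[:,2]<.095)):
    d=q[m]; 
    if n=='low': d=d[np.hypot(d[:,0]-.591,d[:,1]+.1675)>.024]; a=np.degrees(np.arctan2(d[:,1]+.1675,d[:,0]-.591));print(n,len(d),np.sort(a).round(1))
    elif len(d)>5: l=cv2.fitLine(d[:,:2].astype(np.float32),cv2.DIST_L2,0,.01,.01).ravel();print(n,len(d),np.degrees(np.arctan2(l[1],l[0])),l[2:])
g=P[(H>45)&(H<85)&(S>60)&(np.hypot(x-.591,y+.1675)<.055)];print('green',np.sort(np.degrees(np.arctan2(g[:,1]+.1675,g[:,0]-.591))).round(0))
E
python3 a.py sp1.npz; python3 - <<'E'
E
```

```text
knob 59 42.72836 [ 0.592291   -0.17070358]
low 5 [39.4 40.8 42.  44.6 45. ]
green [33. 37. 45.]
```

Emit:
arm_command(
  commands=[
    [[0, 0, 0, -0.001, -0.0005, 0, 0], [0, 0, 0, -0.001, -0.0005, 0, 0], [0, 0, 0, -0.001, -0.0005, 0, 0], [0, 0, 0, -0.001, -0.0005, 0, 0], [0, 0, 0, -0.001, -0.0005, 0, 0], [0, 0, 0, -0.001, -0.0005, 0, 0], [0, 0, 0, -0.001, -0.0005, 0, 0], [0, 0, 0, -0.001, -0.0005, 0, 0], [0, 0, 0, 0.012, 0.0066, 0, 0], [0, 0, 0, 0.03, 0.0166, 0, 0], [0, 0, 0, 0.05, 0.0277, 0, 0], [0, 0, 0, 0.07, 0.0388, 0, 0.55], [0, 0, 0, 0.09, 0.0499, 0, 0.55], [0, 0, 0, 0.105, 0.0582, 0, 0.55], [0, 0, 0, 0.1165, 0.0646, 0, 0.55], [0, 0, 0, 0.1165, 0.0646, 0, 0.55], [0, 0, 0, 0.1165, 0.0646, 0, 0.55], [0, 0, 0, 0.1165, 0.0646, 0, 0.55], [0, 0, 0, 0.1165, 0.0646, 0, 0.55], [0, 0, 0, 0.1165, 0.0646, 0, 0.55]],
  ],
)

```text
time_s: 15.17
tool_pos: [0.454, -0.2424, 0.1121]
tcp_rot: [0.508, 0.861, -0.0, -0.0]
wrist_force: [-0.3, -0.9, -0.2]
gripper_width: 0.0513
grip_force: 0.0
```

```bash
python3 - <<'E'
from h import *
s=manip.state();print(s['tool_pos'],s['wrist_force'],s['gripper_width']);save('scene','s6.png')
E
python3 a.py s6.npz
```

```text
[ 0.45398895 -0.24240122  0.11212841] [-0.31920241 -0.89634937 -0.155045  ] 0.05128794071539382
knob 59 39.78249 [ 0.59209377 -0.17061292]
low 1 [43.1]
green [33. 35. 45.]
```

Emit:
arm_command(
  commands=[
    [[0, 0, 0, 0, 0, 0.06, 0.55], [0, 0, 0, 0, 0, 0.13, 0.55], [0, 0, 0, 0, 0, 0.21, 0.55], [0, 0, -0.166, 0.274, 0.151, 0.26, 0.6], [0, 0, -0.166, 0.274, 0.151, 0.26, 0.6], [0, 0, -0.166, 0.274, 0.151, 0.26, 0.6], [0, 0, -0.166, 0.274, 0.151, 0.26, 0.6], [0, 0, -0.166, 0.274, 0.151, 0.26, 0.6], [0, 0, -0.166, 0.274, 0.151, 0.26, 0.6], [0, 0, -0.166, 0.274, 0.151, 0.26, 0.6], [0, 0, -0.166, 0.274, 0.151, 0.26, 0.6]],
  ],
)

```text
time_s: 16.13
tool_pos: [0.59, -0.1676, 0.2418]
tcp_rot: [0.713, 0.702, -0.001, -0.0]
wrist_force: [0.3, -0.8, 0.5]
gripper_width: 0.0561
grip_force: 0.0
```

Run:
```python
from h import *
np.set_printoptions(precision=4,suppress=True)
AX[:]=.5912,-.1673
c,P=dial('w6.png');x,y,z=P[...,0],P[...,1],P[...,2]
q=P[(c['depth']>0)&(c['img'].max(-1)<70)&(z>.095)&(z<.115)&(np.hypot(x-.454,y+.241)<.06)]
if len(q):print('bar',len(q),q.mean(0),cv2.minAreaRect((q[:,:2]*1000).astype(np.float32)))
im=c['img'][120:290,180:380];cv2.imwrite('pics/w6c.png',cv2.resize(im,None,fx=3,fy=3,interpolation=cv2.INTER_CUBIC))
```

```text
knob top 587 [ 0.5903 -0.1668  0.1172] ((591.519775390625, -167.33340454101562), (41.30830383300781, 12.38902759552002), 44.043739318847656)
deg 42.1 n 41 r 0.025 0.046
deg 44.7 n 10 r 0.026 0.039
green deg 32.28698726114663 49.162306107039704
dial [ 0.5909 -0.1653  0.0797] ((591.0753784179688, -167.8022003173828), 50.85125732421875)
bar 263 [ 0.4444 -0.2129  0.1046] ((443.68798828125, -215.9517059326172), (13.874553680419922, 22.993560791015625), 25.89351463317871)
```

View pics/w6c.png

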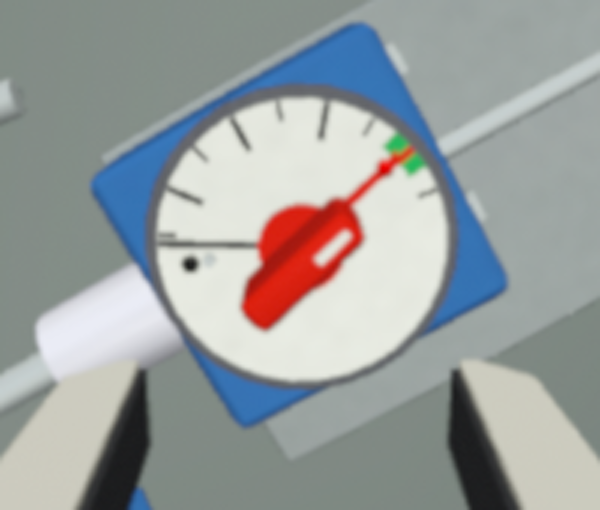

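The pointer tip lies on the red tick at (386,167), ~0.2 N short, well inside the green arc, and the live needle is back at zero. On to the carriers.

Emit:
arm_command(
  commands=[
    [[0, 0, 0, 0, 0, 0.08, 0.6], [0, 0, 0, 0, 0.03, 0.16, 0.6], [0, 0, 0, 0, 0.08, 0.236, 0.6], [0, 0, 0, -0.166, 0.892, 0.236, 0.6], [0, 0, 0, -0.166, 0.892, 0.236, 0.6], [0, 0, 0, -0.166, 0.892, 0.236, 0.6], [0, 0, 0, -0.166, 0.892, 0.236, 0.6], [0, 0, 0, -0.166, 0.892, 0.236, 0.6], [0, 0, 0, -0.166, 0.892, 0.236, 0.6], [0, 0, 0, -0.166, 0.892, 0.236, 0.6], [0, 0, 0, -0.166, 0.892, 0.236, 0.6], [0, 0, 0, -0.166, 0.892, 0.236, 0.6], [0, 0, 0, -0.166, 0.892, 0.236, 0.6], [0, 0, 0, -0.166, 0.892, 0.236, 0.6], [0, 0, 0, -0.166, 0.892, 0.236, 0.6], [0, 0, 0, -0.166, 0.892, 0.236, 0.6]],
  ],
)

```text
time_s: 17.52
tool_pos: [0.5086, 0.2779, 0.3599]
tcp_rot: [0.713, 0.701, -0.001, 0.0]
wrist_force: [0.6, -0.7, -0.3]
gripper_width: 0.0557
grip_force: 0.0
```

```bash
cat > r.py <<'E'
from h import *
import sys
np.set_printoptions(precision=4,suppress=True)
s=manip.state();print(s['time_s'],s['tool_pos'],s['tcp_rot'],s['qpos'],s['wrist_force'],s['gripper_width'])
for n in sys.argv[2:]:
    c=save(n,n[0]+sys.argv[1]);P=wcloud(c) if n=='wrist' else cloud(c);hsv=cv2.cvtColor(c['img'],cv2.COLOR_BGR2HSV)
    H,S,V=hsv[...,0].astype(int),hsv[...,1],hsv[...,2];x,y,z=P[...,0],P[...,1],P[...,2]
    ws=(c['depth']>0)&(x>.45)&(x<.56)&(y>-.06)&(y<.55)
    for k,m in {'orange':ws&(H>4)&(H<17)&(S>170)&(z>.2)&(z<.32),'green':ws&(H>45)&(H<90)&(S>80)&(z>.2)&(z<.25),'yellow':ws&(H>18)&(H<35)&(S>120)&(z>.2)&(z<.25)}.items():
        nn,l,st,ce=cv2.connectedComponentsWithStats(m.astype(np.uint8))
        for i in range(1,nn):
            if st[i,4]<40: continue
            q=P[l==i]; zt=q[:,2].max();
            if k=='orange': q=q[q[:,2]>zt-.008]
            r=cv2.minAreaRect((q[:,:2]*1000).astype(np.float32))
            print(n,k,st[i,4],'ztop',zt.round(4),'rect',np.array(r[0]),np.array(r[1]),round(r[2],1))
E
python3 r.py r1.png wrist
```

```text
17.5167 [0.5086 0.2779 0.3599] [ 0.7129  0.7013 -0.0005  0.0003] [-0.3892  0.3227 -0.2814  1.7844  0.1027  1.0495 -0.7245] [ 0.5884 -0.712  -0.2948] 0.055672599608617285
wrist orange 246 ztop 0.2714 rect [509.2164 426.4606] [ 2.9444 11.3784] 90.0
wrist orange 67 ztop 0.2714 rect [507.9406 370.4319] [ 1.5778 10.4665] 86.1
wrist green 375 ztop 0.234 rect [504.1068 204.5184] [39.1412  8.8122] 89.1
wrist green 217 ztop 0.2161 rect [502.6022 122.5612] [42.0505  8.5255] 88.0
wrist yellow 140 ztop 0.2163 rect [508.4633 417.4929] [11.6368  8.722 ] 89.0
wrist yellow 178 ztop 0.2167 rect [507.9584 359.9678] [12.3939  9.5636] 89.0
wrist yellow 138 ztop 0.2157 rect [506.5674 306.4235] [12.1006  8.9192] 88.9
wrist yellow 110 ztop 0.2336 rect [505.6408 249.574 ] [8.1864 8.849 ] 89.1
```

View pics/wr1.png

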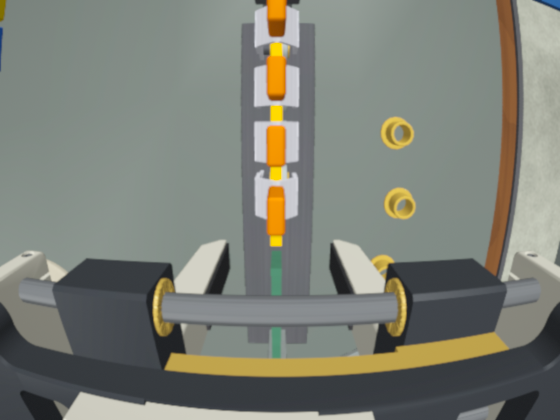

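The wrist view shows four orange grips at (276,17..215), the end stop at (276,240) and green rail below. I'll get the grip tops by height.

```bash
cat > t.py <<'E'
from h import *
import sys
np.set_printoptions(precision=1,suppress=True)
c=dict(np.load(sys.argv[1]));P=wcloud(c) if '/w' in sys.argv[1] else cloud(c);x,y,z=P[...,0],P[...,1],P[...,2]
b=c['img'].astype(int);m=(c['depth']>0)&(z>.262)&(z<.285)&(abs(x-.507)<.025)&(y>-.05)&(y<.5)&(b[...,2]>b[...,0]+80)
nn,l,st,ce=cv2.connectedComponentsWithStats(m.astype(np.uint8))
for i in range(1,nn):
    if st[i,4]>15:
        q=P[l==i];r=cv2.minAreaRect((q[:,:2]*1000).astype(np.float32));print(st[i,4],'z',1000*np.percentile(q[:,2],90),'c',np.array(r[0]),np.array(r[1]),r[2],ce[i])
E
python3 t.py pics/wr1.npz
```

```text
454 z 272.4216294650267 c [509.6 433.8] [17.5 13.6] 88.8876953125 [276.1  11.3]
770 z 272.4153767854185 c [508.5 384.5] [29.6 12.6] 89.11988067626953 [276.   76.3]
756 z 272.3510402350308 c [507.7 334.8] [29.5 12.7] 88.70286560058594 [275.7 145.4]
723 z 272.2293295348664 c [506.3 283.2] [30.5 12.7] 89.10491943359375 [275.5 214.8]
```

Emit:
arm_command(
  commands=[
    [[0, 0, 0, -0.0046, 0.0106, -0.05, 0.6], [0, 0, 0, -0.0046, 0.0106, -0.11, 0.6], [0, 0, 0, -0.0046, 0.0106, -0.16, 0.6], [0, 0, 0, -0.0046, 0.0106, -0.19, 0.6], [0, 0, 0, -0.0046, 0.0106, -0.198, 0.6], [0, 0, 0, -0.0046, 0.0106, -0.198, 0.6], [0, 0, 0, -0.0046, 0.0106, -0.198, 0], [0, 0, 0, -0.0046, 0.0106, -0.198, 0], [0, 0, 0, -0.0046, 0.0106, -0.198, 0], [0, 0, 0, -0.0046, 0.0106, -0.198, 0], [0, 0, 0, -0.0046, 0.0106, -0.198, 0], [0, 0, 0, -0.0046, 0.0106, -0.198, 0], [0, 0, 0, -0.0046, 0.0106, -0.198, 0], [0, 0, 0, -0.0046, 0.0106, -0.198, 0], [0, 0, 0, -0.0046, 0.0106, -0.198, 0], [0, 0, 0, -0.0046, 0.0106, -0.198, 0]],
  ],
)

```text
time_s: 18.9
tool_pos: [0.5059, 0.2849, 0.2612]
tcp_rot: [0.713, 0.702, -0.0, -0.0]
wrist_force: [-1.5, 0.7, 3.0]
gripper_width: 0.0139
grip_force: 30.0
```

Emit:
arm_command(
  commands=[
    [[0, 0, 0, 0, 0, 0.015, 0], [0, 0, 0, 0, 0, 0.035, 0], [0, 0, 0, 0, 0, 0.056, 0], [0, 0, 0, 0, 0, 0.056, 0], [0, 0, 0, 0, -0.015, 0.056, 0], [0, 0, 0, -0.001, -0.045, 0.056, 0], [0, 0, 0, -0.001, -0.09, 0.056, 0], [0, 0, 0, -0.002, -0.14, 0.056, 0], [0, 0, 0, -0.003, -0.19, 0.056, 0], [0, 0, 0, -0.004, -0.24, 0.056, 0], [0, 0, 0, -0.005, -0.29, 0.056, 0], [0, 0, 0, -0.006, -0.34, 0.056, 0], [0, 0, 0, -0.006, -0.39, 0.056, 0], [0, 0, 0, -0.007, -0.44, 0.056, 0], [0, 0, 0, -0.008, -0.48, 0.056, 0], [0, 0, 0, -0.008, -0.5, 0.056, 0], [0, 0, 0, -0.008, -0.506, 0.056, 0], [0, 0, 0, -0.008, -0.506, 0.056, 0], [0, 0, 0, -0.008, -0.506, 0.056, 0]],
  ],
)

```text
time_s: 20.48
tool_pos: [0.5021, 0.0326, 0.2891]
tcp_rot: [0.712, 0.702, 0.0, -0.0]
wrist_force: [0.5, 0.1, -3.7]
gripper_width: 0.0138
grip_force: 30.0
```

```bash
python3 r.py r2.png side | grep -v yellow; python3 t.py pics/sr2.npz;  cp pics/sr2.png pics/x.png; python3 -c "
import cv2;i=cv2.imread('pics/x.png');cv2.imwrite('pics/sr2c.png',cv2.resize(i[140:400,140:400],None,fx=2.2,fy=2.2))"
```

```text
20.4833 [0.5021 0.0326 0.2891] [ 0.7124  0.7018  0.0002 -0.0002] [ 0.0031  0.2868 -0.2296  2.0355  0.0867  0.8282 -0.2912] [ 0.4807  0.1388 -3.6561] 0.013832071105588145
side orange 52 ztop 0.3024 rect [500.3899  37.9989] [ 7.8039 21.5814] 11.6
side orange 402 ztop 0.2757 rect [505.7447 391.6036] [132.2009  10.8129] 88.9
side green 215 ztop 0.2355 rect [500.7196 122.2023] [209.0264   9.1795] 88.6
34 z 280.96234536966205 c [500.1  44.1] [11.2  8.9] 4.853334903717041 [282.  173.1]
76 z 273.96772920465094 c [506.  337.8] [13.  29.7] 0.621439516544342 [252.1 247.5]
85 z 274.8028902792325 c [505.9 386.1] [32.1 13.3] 89.9459228515625 [246.1 262.8]
97 z 273.9024179512938 c [507.6 442.9] [30.7 12.6] 88.9615249633789 [238.4 281.4]
```

View pics/sr2c.png

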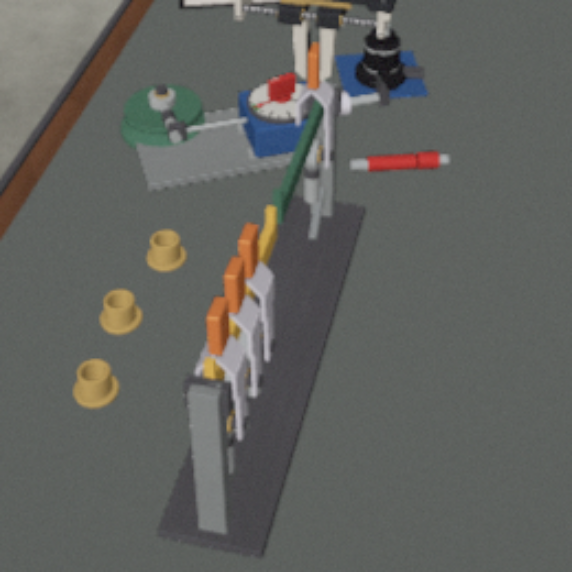

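The side view shows the first carrier over the green rail's far end (315,90), astride; three left on yellow. Lower, release, go to the next.

Emit:
arm_command(
  commands=[
    [[0, 0, 0, 0, 0, -0.02, 0], [0, 0, 0, 0, 0, -0.04, 0], [0, 0, 0, 0, 0, -0.054, 0], [0, 0, 0, 0, 0, -0.056, 0], [0, 0, 0, 0, 0, -0.056, 0.6], [0, 0, 0, 0, 0, -0.056, 0.6], [0, 0, 0, 0, 0, -0.056, 0.6], [0, 0, 0, 0, 0, -0.056, 0.6], [0, 0, 0, 0, 0, 0, 0.6], [0, 0, 0, 0, 0, 0.07, 0.6], [0, 0, 0, 0, 0, 0.142, 0.6], [0, 0, 0, 0.0114, 0.609, 0.142, 0.6], [0, 0, 0, 0.0114, 0.609, 0.142, 0.6], [0, 0, 0, 0.0114, 0.609, 0.142, 0.6], [0, 0, 0, 0.0114, 0.609, 0.142, 0.6], [0, 0, 0, 0.0114, 0.609, 0.142, 0.6], [0, 0, 0, 0.0114, 0.609, 0.142, 0.6], [0, 0, 0, 0.0114, 0.609, 0.142, 0.6], [0, 0, 0, 0.0114, 0.609, 0.142, 0.6], [0, 0, 0, 0.0114, 0.609, 0.142, 0.6]],
  ],
)

```text
time_s: 22.2
tool_pos: [0.5066, 0.3409, 0.3594]
tcp_rot: [0.711, 0.704, 0.0, -0.001]
wrist_force: [-0.8, -0.4, 0.1]
gripper_width: 0.0559
grip_force: 0.0
```

```bash
python3 r.py r3.png side | head -1;python3 t.py pics/sr3.npz
```

```text
22.2 [0.5066 0.3409 0.3594] [ 0.7106  0.7036  0.0002 -0.001 ] [-0.4421  0.3708 -0.3398  1.7172  0.1352  1.0765 -0.8346] [-0.8375 -0.3779  0.0874] 0.055901379811882715
78 z 273.6941127463135 c [505.2 336.1] [31.8 12.9] 83.65879821777344 [252.2 247.5]
85 z 274.06208381364314 c [506.7 387. ] [29.6 12.2] 87.42511749267578 [246.  262.6]
97 z 273.9164081599673 c [508.2 442.4] [30.8 13.4] 87.81991577148438 [238.4 281.3]
```

```bash
sed -i 's/z>.262)&(z<.285/z>.2)\&(z<.34/; s/abs(x-.507)<.025/abs(x-.507)<.06/' t.py; python3 t.py pics/sr3.npz; echo; python3 r.py r4.png scene|head -1; python3 t.py pics/sr4.npz; python3 -c "
import cv2;a=cv2.imread('pics/sr3.png')[140:400,180:380];b=cv2.imread('pics/sr4.png')[120:250,230:450]
a=cv2.resize(a,(400,520));b=cv2.resize(b,(396,234));b=cv2.copyMakeBorder(b,0,286,0,0,0);cv2.imwrite('pics/x3.png',cv2.hconcat([a,b]))"
```

```text
715 z 272.7034653801484 c [505.9 349.5] [216.5  13.9] 88.72554779052734 [247.8 267.6]
54 z 233.82861462972335 c [508.1 465.1] [ 8.3 24.8] 0.2089422047138214 [235.8 307.4]

22.25 [0.5073 0.3379 0.3594] [ 0.7115  0.7027 -0.0003 -0.0003] [-0.4397  0.3695 -0.3375  1.7191  0.1355  1.0767 -0.8332] [ 0.2479 -0.7305  0.1551] 0.055934528764554084
227 z 273.26684115101796 c [507.8 454. ] [23.  62.7] 17.36097526550293 [430.7 138.3]
180 z 274.13753266135785 c [509.9 382. ] [15.  29.8] 2.3296172618865967 [410.1 140.8]
185 z 274.05735322878047 c [508.3 332.5] [30.6 13.6] 86.58967590332031 [392.3 144.4]
32 z 218.4196452471407 c [508.7 414.1] [12.3 16.9] 0.6293405890464783 [417.2 151.1]
20 z 218.27652233621683 c [508.  363.2] [ 8.9 10. ] 29.97003746032715 [399.  154.7]
206 z 224.2230522772643 c [504.9 281.5] [76.2 13.5] 87.60130310058594 [368.9 160.8]
197 z 273.78369950262845 c [503.1  28.6] [28.1 13.4] 89.51973724365234 [276.5 168.6]
```

View pics/x3.png

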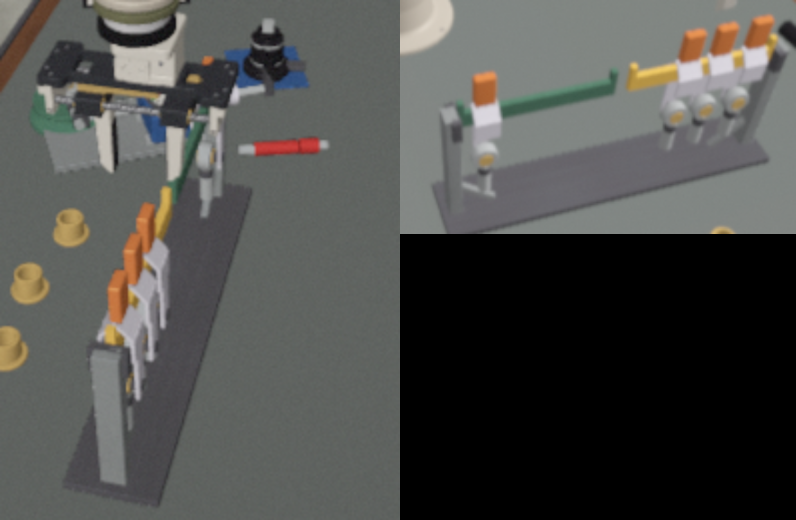

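The first carrier hangs seated on green (485,110 in the right view). Next one.

Emit:
arm_command(
  commands=[
    [[0, 0, 0, 0, 0, -0.05, 0.6], [0, 0, 0, 0, 0, -0.11, 0.6], [0, 0, 0, 0, 0, -0.16, 0.6], [0, 0, 0, 0, 0, -0.19, 0.6], [0, 0, 0, 0, 0, -0.198, 0.6], [0, 0, 0, 0, 0, -0.198, 0.6], [0, 0, 0, 0, 0, -0.198, 0], [0, 0, 0, 0, 0, -0.198, 0], [0, 0, 0, 0, 0, -0.198, 0], [0, 0, 0, 0, 0, -0.198, 0], [0, 0, 0, 0, 0, -0.198, 0], [0, 0, 0, 0, 0, -0.198, 0], [0, 0, 0, 0, 0, -0.198, 0], [0, 0, 0, 0, 0, -0.198, 0], [0, 0, 0, 0, 0, -0.198, 0], [0, 0, 0, 0, 0, -0.198, 0]],
  ],
)

```text
time_s: 23.63
tool_pos: [0.507, 0.3364, 0.2611]
tcp_rot: [0.712, 0.702, -0.001, -0.0]
wrist_force: [-4.9, -0.7, 4.7]
gripper_width: 0.0138
grip_force: 30.0
```

Emit:
arm_command(
  commands=[
    [[0, 0, 0, 0, 0, 0.015, 0], [0, 0, 0, 0, 0, 0.035, 0], [0, 0, 0, 0, 0, 0.056, 0], [0, 0, 0, 0, 0, 0.056, 0], [0, 0, 0, 0, -0.015, 0.056, 0], [0, 0, 0, -0.001, -0.045, 0.056, 0], [0, 0, 0, -0.001, -0.09, 0.056, 0], [0, 0, 0, -0.002, -0.14, 0.056, 0], [0, 0, 0, -0.003, -0.19, 0.056, 0], [0, 0, 0, -0.004, -0.24, 0.056, 0], [0, 0, 0, -0.005, -0.29, 0.056, 0], [0, 0, 0, -0.006, -0.34, 0.056, 0], [0, 0, 0, -0.006, -0.39, 0.056, 0], [0, 0, 0, -0.007, -0.44, 0.056, 0], [0, 0, 0, -0.008, -0.48, 0.056, 0], [0, 0, 0, -0.008, -0.5, 0.056, 0], [0, 0, 0, -0.008, -0.504, 0.056, 0], [0, 0, 0, -0.008, -0.504, 0.056, 0], [0, 0, 0, -0.008, -0.504, 0.056, 0]],
  ],
)

```text
time_s: 25.22
tool_pos: [0.5039, 0.0852, 0.2892]
tcp_rot: [0.712, 0.702, 0.0, -0.0]
wrist_force: [0.2, -0.7, -3.7]
gripper_width: 0.0137
grip_force: 30.0
```

```bash
python3 r.py r5.png scene|head -1; python3 t.py pics/sr5.npz
```

```text
25.2167 [0.5039 0.0852 0.2892] [ 0.7124  0.7018  0.0003 -0.0002] [-0.0448  0.3018 -0.2998  2.0169  0.1175  0.8386 -0.4255] [ 0.1681 -0.6786 -3.7306] 0.013742636041383234
227 z 273.2380532484469 c [508.8 454. ] [22.7 60.8] 18.015357971191406 [430.8 138.3]
178 z 273.8102405561252 c [509.2 382.8] [14.5 31.5] 2.8585078716278076 [410.  140.9]
78 z 301.71155130188896 c [504.7  73. ] [10.9 12.9] 82.01990509033203 [294.8 156.2]
31 z 217.86235452826253 c [508.7 415.9] [ 8.9 16.4] 3.6149988174438477 [417.3 150.9]
333 z 218.885764840198 c [505.9 305.5] [125.1  13.8] 87.89747619628906 [377.2 159.3]
197 z 273.8794217975755 c [503.4  29. ] [13.7 29.2] 0.29609906673431396 [276.5 168.6]
```

Emit:
arm_command(
  commands=[
    [[0, 0, 0, 0, 0, -0.02, 0], [0, 0, 0, 0, 0, -0.04, 0], [0, 0, 0, 0, 0, -0.054, 0], [0, 0, 0, 0, 0, -0.056, 0], [0, 0, 0, 0, 0, -0.056, 0.6], [0, 0, 0, 0, 0, -0.056, 0.6], [0, 0, 0, 0, 0, -0.056, 0.6], [0, 0, 0, 0, 0, -0.056, 0.6], [0, 0, 0, 0, 0, 0, 0.6], [0, 0, 0, 0, 0, 0.07, 0.6], [0, 0, 0, 0, 0, 0.142, 0.6], [0, 0, 0, 0.0105, 0.6, 0.142, 0.6], [0, 0, 0, 0.0105, 0.6, 0.142, 0.6], [0, 0, 0, 0.0105, 0.6, 0.142, 0.6], [0, 0, 0, 0.0105, 0.6, 0.142, 0.6], [0, 0, 0, 0.0105, 0.6, 0.142, 0.6], [0, 0, 0, 0.0105, 0.6, 0.142, 0.6], [0, 0, 0, 0.0105, 0.6, 0.142, 0.6], [0, 0, 0, 0.0105, 0.6, 0.142, 0.6], [0, 0, 0, 0.0105, 0.6, 0.142, 0.6]],
  ],
)

```text
time_s: 26.93
tool_pos: [0.5079, 0.3882, 0.3592]
tcp_rot: [0.711, 0.703, -0.0, -0.001]
wrist_force: [-0.8, -1.0, 0.2]
gripper_width: 0.0556
grip_force: 0.0
```

```bash
python3 r.py r6.png scene|head -1; python3 t.py pics/sr6.npz
```

```text
26.9333 [0.5079 0.3882 0.3592] [ 0.7108  0.7034 -0.     -0.001 ] [-0.4786  0.4154 -0.3833  1.6524  0.1675  1.1065 -0.9181] [-0.8475 -0.9976  0.1877] 0.055625781246001135
227 z 273.5020814154317 c [508.7 452.2] [21.1 57.8] 15.49258804321289 [430.7 138.3]
180 z 273.41601718392144 c [508.7 382.6] [13.7 29.9] 0.7624507546424866 [410.1 140.8]
31 z 217.64737719542035 c [508.7 416.4] [15. 11.] 78.73493957519531 [417.2 150.9]
335 z 219.33621546848195 c [506.1 305.7] [125.7  13. ] 88.6828842163086 [377.3 159.3]
195 z 273.79416158182227 c [504.2  81.8] [29.6 13.6] 89.3067855834961 [297.9 164.4]
197 z 273.80257208664705 c [502.6  29.5] [29.8 13.8] 89.8648681640625 [276.6 168.6]
```

Emit:
arm_command(
  commands=[
    [[0, 0, 0, 0, 0, -0.05, 0.6], [0, 0, 0, 0, 0, -0.11, 0.6], [0, 0, 0, 0, 0, -0.16, 0.6], [0, 0, 0, 0, 0, -0.19, 0.6], [0, 0, 0, 0, 0, -0.198, 0.6], [0, 0, 0, 0, 0, -0.198, 0.6], [0, 0, 0, 0, 0, -0.198, 0], [0, 0, 0, 0, 0, -0.198, 0], [0, 0, 0, 0, 0, -0.198, 0], [0, 0, 0, 0, 0, -0.198, 0], [0, 0, 0, 0, 0, -0.198, 0], [0, 0, 0, 0, 0, -0.198, 0], [0, 0, 0, 0, 0, -0.198, 0], [0, 0, 0, 0, 0, -0.198, 0], [0, 0, 0, 0, 0, -0.198, 0], [0, 0, 0, 0, 0, -0.198, 0]],
  ],
)

```text
time_s: 28.32
tool_pos: [0.508, 0.3845, 0.2612]
tcp_rot: [0.712, 0.702, -0.001, -0.0]
wrist_force: [-5.1, -0.5, 3.6]
gripper_width: 0.0139
grip_force: 30.0
```

Emit:
arm_command(
  commands=[
    [[0, 0, 0, 0, 0, 0.015, 0], [0, 0, 0, 0, 0, 0.035, 0], [0, 0, 0, 0, 0, 0.056, 0], [0, 0, 0, 0, 0, 0.056, 0], [0, 0, 0, 0, -0.015, 0.056, 0], [0, 0, 0, -0.001, -0.045, 0.056, 0], [0, 0, 0, -0.001, -0.09, 0.056, 0], [0, 0, 0, -0.002, -0.14, 0.056, 0], [0, 0, 0, -0.003, -0.19, 0.056, 0], [0, 0, 0, -0.004, -0.24, 0.056, 0], [0, 0, 0, -0.005, -0.29, 0.056, 0], [0, 0, 0, -0.006, -0.34, 0.056, 0], [0, 0, 0, -0.006, -0.39, 0.056, 0], [0, 0, 0, -0.007, -0.44, 0.056, 0], [0, 0, 0, -0.008, -0.475, 0.056, 0], [0, 0, 0, -0.008, -0.494, 0.056, 0], [0, 0, 0, -0.008, -0.498, 0.056, 0], [0, 0, 0, -0.008, -0.498, 0.056, 0], [0, 0, 0, -0.008, -0.498, 0.056, 0]],
  ],
)

```text
time_s: 29.9
tool_pos: [0.5051, 0.1362, 0.2892]
tcp_rot: [0.712, 0.702, 0.0, -0.0]
wrist_force: [-0.6, -0.7, -3.4]
gripper_width: 0.0138
grip_force: 30.0
```

```bash
python3 r.py r7.png scene|head -1; python3 t.py pics/sr7.npz
```

```text
29.9 [0.5051 0.1362 0.2892] [ 0.7124  0.7018  0.0003 -0.0001] [-0.0946  0.3229 -0.3607  1.9899  0.1486  0.8532 -0.5512] [-0.5918 -0.6645 -3.417 ] 0.013751611737252561
228 z 273.32009254690405 c [507.8 452.6] [21.9 59.9] 15.308094024658203 [430.8 138.3]
62 z 301.5189753438184 c [506.6 125.4] [ 8.8 14.7] 62.6058235168457 [315.9 152. ]
464 z 218.12831758405994 c [506.6 332.6] [180.1  15.1] 88.61634063720703 [386.9 157.3]
195 z 273.89219038904 c [505.4  81.9] [29.2 13.9] 83.78141784667969 [297.9 164.3]
197 z 274.22477663657924 c [503.5  28.8] [27.7 12.2] 87.47921752929688 [276.6 168.5]
```

Emit:
arm_command(
  commands=[
    [[0, 0, 0, 0, 0, -0.02, 0], [0, 0, 0, 0, 0, -0.04, 0], [0, 0, 0, 0, 0, -0.054, 0], [0, 0, 0, 0, 0, -0.056, 0], [0, 0, 0, 0, 0, -0.056, 0.6], [0, 0, 0, 0, 0, -0.056, 0.6], [0, 0, 0, 0, 0, -0.056, 0.6], [0, 0, 0, 0, 0, -0.056, 0.6], [0, 0, 0, 0, 0, 0, 0.6], [0, 0, 0, 0, 0, 0.07, 0.6], [0, 0, 0, 0, 0, 0.142, 0.6], [0, 0, 0, 0.009, 0.61, 0.142, 0.6], [0, 0, 0, 0.009, 0.61, 0.142, 0.6], [0, 0, 0, 0.009, 0.61, 0.142, 0.6], [0, 0, 0, 0.009, 0.61, 0.142, 0.6], [0, 0, 0, 0.009, 0.61, 0.142, 0.6], [0, 0, 0, 0.009, 0.61, 0.142, 0.6], [0, 0, 0, 0.009, 0.61, 0.142, 0.6], [0, 0, 0, 0.009, 0.61, 0.142, 0.6], [0, 0, 0, 0.009, 0.61, 0.142, 0.6]],
  ],
)

```text
time_s: 31.62
tool_pos: [0.5079, 0.4449, 0.359]
tcp_rot: [0.711, 0.703, -0.0, -0.001]
wrist_force: [0.2, -0.1, -0.4]
gripper_width: 0.0555
grip_force: 0.0
```

```bash
python3 r.py r8.png scene|head -1; python3 t.py pics/sr8.npz
```

```text
31.6167 [0.5079 0.4449 0.359 ] [ 0.7107  0.7035 -0.0001 -0.0012] [-0.531   0.4704 -0.4192  1.5684  0.2011  1.1461 -1.0032] [ 0.167  -0.0624 -0.3759] 0.055520116932499586
227 z 273.5552352157449 c [508.8 453.8] [22.4 59.4] 17.425251007080078 [430.7 138.4]
472 z 218.229205007496 c [506.3 334.2] [180.9  14.3] 88.95439147949219 [386.7 157.4]
189 z 273.8814020175704 c [505.5 135. ] [29.4 13.9] 88.81027221679688 [318.7 160. ]
196 z 273.76443707329236 c [504.4  81.7] [29.7 13. ] 87.50318145751953 [297.9 164.4]
198 z 273.7829723357253 c [503.2  28.9] [28.4 13.6] 89.13508605957031 [276.6 168.6]
```

Emit:
arm_command(
  commands=[
    [[0, 0, 0, 0.002, 0, -0.05, 0.6], [0, 0, 0, 0.002, 0, -0.11, 0.6], [0, 0, 0, 0.002, 0, -0.16, 0.6], [0, 0, 0, 0.002, 0, -0.19, 0.6], [0, 0, 0, 0.002, 0, -0.198, 0.6], [0, 0, 0, 0.002, 0, -0.198, 0.6], [0, 0, 0, 0.002, 0, -0.198, 0], [0, 0, 0, 0.002, 0, -0.198, 0], [0, 0, 0, 0.002, 0, -0.198, 0], [0, 0, 0, 0.002, 0, -0.198, 0], [0, 0, 0, 0.002, 0, -0.198, 0], [0, 0, 0, 0.002, 0, -0.198, 0], [0, 0, 0, 0.002, 0, -0.198, 0], [0, 0, 0, 0.002, 0, -0.198, 0], [0, 0, 0, 0.002, 0, -0.198, 0], [0, 0, 0, 0.002, 0, -0.198, 0]],
  ],
)

```text
time_s: 33.0
tool_pos: [0.5092, 0.4405, 0.2611]
tcp_rot: [0.712, 0.702, -0.001, -0.001]
wrist_force: [-4.9, -0.1, 2.8]
gripper_width: 0.0137
grip_force: 30.0
```

Emit:
arm_command(
  commands=[
    [[0, 0, 0, 0, 0, 0.015, 0], [0, 0, 0, 0, 0, 0.035, 0], [0, 0, 0, 0, 0, 0.056, 0], [0, 0, 0, 0, 0, 0.056, 0], [0, 0, 0, 0, -0.015, 0.056, 0], [0, 0, 0, -0.001, -0.045, 0.056, 0], [0, 0, 0, -0.001, -0.09, 0.056, 0], [0, 0, 0, -0.002, -0.14, 0.056, 0], [0, 0, 0, -0.003, -0.19, 0.056, 0], [0, 0, 0, -0.004, -0.24, 0.056, 0], [0, 0, 0, -0.005, -0.29, 0.056, 0], [0, 0, 0, -0.006, -0.34, 0.056, 0], [0, 0, 0, -0.006, -0.39, 0.056, 0], [0, 0, 0, -0.007, -0.44, 0.056, 0], [0, 0, 0, -0.008, -0.48, 0.056, 0], [0, 0, 0, -0.008, -0.5, 0.056, 0], [0, 0, 0, -0.008, -0.504, 0.056, 0], [0, 0, 0, -0.008, -0.504, 0.056, 0], [0, 0, 0, -0.008, -0.504, 0.056, 0]],
  ],
)

```text
time_s: 34.58
tool_pos: [0.5066, 0.1893, 0.2892]
tcp_rot: [0.712, 0.702, 0.0, -0.0]
wrist_force: [0.6, 0.3, -3.7]
gripper_width: 0.0141
grip_force: 30.0
```

```bash
python3 r.py r9.png scene|head -1; python3 t.py pics/sr9.npz
```

```text
34.5833 [0.5066 0.1893 0.2892] [ 0.7124  0.7018  0.0004 -0.0002] [-0.1514  0.3514 -0.4132  1.9518  0.1805  0.8733 -0.6735] [ 0.5901  0.3439 -3.739 ] 0.014140786032911237
70 z 301.82661216119675 c [506.1 179.3] [ 9.9 17.4] 67.52705383300781 [337.1 147.6]
606 z 218.98073125721362 c [507.6 360. ] [ 25.6 235.3] 2.6355373859405518 [396.7 155.1]
189 z 273.53560433857405 c [505.1 134.7] [29.3 14.3] 85.07573699951172 [318.7 160. ]
196 z 273.76871666243176 c [504.4  81.7] [29.  12.8] 87.47959899902344 [297.9 164.3]
198 z 273.96359457945454 c [504.   28.9] [26.5 14.3] 73.96536254882812 [276.6 168.6]
```

Emit:
arm_command(
  commands=[
    [[0, 0, 0, -0.003, 0, -0.02, 0], [0, 0, 0, -0.003, 0, -0.04, 0], [0, 0, 0, -0.003, 0, -0.054, 0], [0, 0, 0, -0.003, 0, -0.056, 0], [0, 0, 0, -0.003, 0, -0.056, 0.6], [0, 0, 0, -0.003, 0, -0.056, 0.6], [0, 0, 0, -0.003, 0, -0.056, 0.6], [0, 0, 0, -0.003, 0, -0.056, 0.6], [0, 0, 0, -0.003, 0, 0, 0.6], [0, 0, 0, -0.003, 0, 0.07, 0.6], [0, 0, 0, -0.003, 0, 0.142, 0.6], [0, 0, 0, -0.003, 0.5, 0.2, 0.6], [0, 0, 0, -0.003, 0.5, 0.2, 0.6], [0, 0, 0, -0.003, 0.5, 0.2, 0.6], [0, 0, 0, -0.003, 0.5, 0.2, 0.6], [0, 0, 0, -0.003, 0.5, 0.2, 0.6], [0, 0, 0, -0.003, 0.5, 0.2, 0.6], [0, 0, 0, -0.003, 0.5, 0.2, 0.6], [0, 0, 0, -0.003, 0.5, 0.2, 0.6], [0, 0, 0, -0.003, 0.5, 0.2, 0.6]],
  ],
)

```text
time_s: 36.3
tool_pos: [0.5052, 0.4379, 0.3885]
tcp_rot: [0.713, 0.702, -0.001, 0.0]
wrist_force: [0.2, 0.7, -0.6]
gripper_width: 0.0556
grip_force: 0.0
```

```bash
python3 r.py ra.png scene|head -1; python3 t.py pics/sra.npz; python3 a.py sra.npz; python3 -c "
import cv2;cv2.imwrite('pics/fin.png',cv2.resize(cv2.imread('pics/sra.png')[110:360,60:460],None,fx=2,fy=2,interpolation=2))"
```

```text
36.3 [0.5052 0.4379 0.3885] [ 0.7126  0.7016 -0.0005  0.0003] [-0.5011  0.447  -0.458   1.54    0.2067  1.2039 -1.0102] [ 0.2252  0.6827 -0.6244] 0.055593616163661305
614 z 219.21722688491835 c [507.5 359. ] [ 21.  231.4] 1.2408502101898193 [396.7 155.1]
192 z 273.4695909410802 c [505.8 187.1] [15.  29.5] 6.714748859405518 [338.9 155.5]
191 z 273.7593101004435 c [506.  134.9] [29.5 14.4] 79.9572982788086 [318.7 160. ]
193 z 273.9672650142449 c [503.8  82.1] [29.6 15.2] 85.7537612915039 [297.9 164.3]
197 z 273.7255926164015 c [502.5  28.3] [27.6 15. ] 88.62174224853516 [276.6 168.6]
knob 62 41.212784 [ 0.5926455  -0.17022797]
low 1 [41.6]
green [33. 36. 48.]
```

View pics/fin.png

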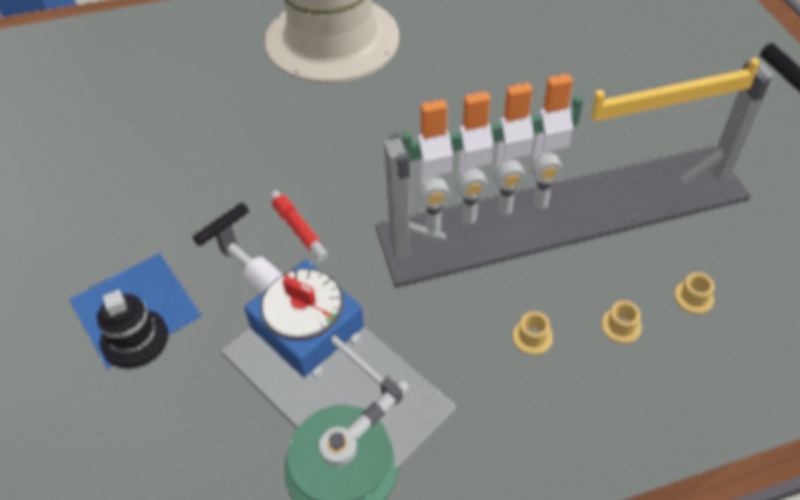

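All four carriers hang on green, but the multiplier (130,330) has been knocked partly off the pad. I'll locate it and put it back.

```bash
cat > m.py <<'E'
from h import *
import sys
np.set_printoptions(precision=4,suppress=True)
c=dict(np.load(sys.argv[1]));P=wcloud(c) if '/w' in sys.argv[1] else cloud(c);x,y,z=P[...,0],P[...,1],P[...,2]
n=(c['depth']>0)&(np.hypot(x-.51,y+.4)<.13)
for lo,hi in((.064,.075),(.078,.088),(.092,.108),(.005,.02)):
    q=P[n&(z>lo)&(z<hi)]
    if len(q)>5:print(lo,len(q),q.mean(0),cv2.minEnclosingCircle((q[:,:2]*1000).astype(np.float32)))
hsv=cv2.cvtColor(c['img'],cv2.COLOR_BGR2HSV);b=n&(hsv[...,0]>100)&(hsv[...,0]<125)&(hsv[...,1]>120)&(z<.02)
print('pad',cv2.minAreaRect((P[b][:,:2]*1000).astype(np.float32)))
E
python3 m.py pics/sra.npz
```

```text
0.064 173 [ 0.5433 -0.379   0.0714] ((530.8453369140625, -381.72454833984375), 29.482389450073242)
0.078 129 [ 0.5371 -0.3797  0.0841] ((531.1565551757812, -381.2532958984375), 21.565603256225586)
0.092 84 [ 0.5251 -0.37    0.1007] ((503.47100830078125, -333.9815979003906), 66.6310806274414)
0.005 1283 [ 0.4906 -0.38    0.0083] ((510.25634765625, -399.343994140625), 129.64443969726562)
pad ((478.8047180175781, -378.94354248046875), (130.78997802734375, 126.09043884277344), 19.150753021240234)
```

Emit:
arm_command(
  commands=[
    [[0, 0, 0, 0.02, -0.99, 0, 1], [0, 0, 0, 0.02, -0.99, 0, 1], [0, 0, 0, 0.02, -0.99, 0, 1], [0, 0, 0, 0.02, -0.99, 0, 1], [0, 0, 0, 0.02, -0.99, 0, 1], [0, 0, 0, 0.02, -0.99, 0, 1], [0, 0, 0, 0.02, -0.99, 0, 1], [0, 0, 0, 0.02, -0.99, 0, 1], [0, 0, 0, 0.02, -0.99, 0, 1], [0, 0, 0, 0.02, -0.99, 0, 1], [0, 0, 0, 0.02, -0.99, 0, 1], [0, 0, 0, 0.02, -0.99, 0, 1], [0, 0, 0, 0.02, -0.99, 0, 1], [0, 0, 0, 0.02, -0.99, 0, 1]],
  ],
)

```text
time_s: 37.52
tool_pos: [0.5141, -0.0605, 0.3893]
tcp_rot: [0.715, 0.699, -0.0, 0.0]
wrist_force: [0.4, 1.6, -0.3]
gripper_width: 0.0931
grip_force: 0.0
```

Emit:
arm_command(
  commands=[
    [[0, 0, 0, 0.03, -0.65, -0.29, 1], [0, 0, 0, 0.03, -0.65, -0.29, 1], [0, 0, 0, 0.03, -0.65, -0.29, 1], [0, 0, 0, 0.03, -0.65, -0.29, 1], [0, 0, 0, 0.03, -0.65, -0.29, 1], [0, 0, 0, 0.03, -0.65, -0.29, 1], [0, 0, 0, 0.03, -0.65, -0.29, 1], [0, 0, 0, 0.03, -0.65, -0.29, 1], [0, 0, 0, 0.03, -0.65, -0.29, 1], [0, 0, 0, 0.03, -0.65, -0.29, 1], [0, 0, 0, 0.03, -0.65, -0.29, 1], [0, 0, 0, 0.03, -0.65, -0.29, 1]],
  ],
)

```text
time_s: 38.52
tool_pos: [0.5307, -0.38, 0.2445]
tcp_rot: [0.712, 0.702, 0.001, -0.0]
wrist_force: [0.0, -0.0, 0.4]
gripper_width: 0.0929
grip_force: 0.0
```

```bash
python3 r.py rb.png wrist|head -1; python3 m.py pics/wrb.npz
```

```text
38.5167 [ 0.5307 -0.38    0.2445] [ 0.7122  0.702   0.0006 -0.0001] [ 0.663   0.5167 -0.1923  1.7654  0.1222  0.8711  0.4019] [ 0.0408 -0.0454  0.4198] 0.09285815170005486
0.064 1245 [ 0.5315 -0.3756  0.0706] ((531.6098022460938, -380.8544921875), 29.321937561035156)
0.078 856 [ 0.5317 -0.3782  0.0829] ((531.7090454101562, -380.9783630371094), 19.987579345703125)
0.092 536 [ 0.523  -0.3653  0.0994] ((503.44219970703125, -333.4884033203125), 67.21015167236328)
0.005 1759 [ 0.5148 -0.3696  0.0164] ((493.2803649902344, -380.1706848144531), 79.93888092041016)
pad ((478.1403503417969, -379.010986328125), (128.87289428710938, 128.9342498779297), 18.932764053344727)
```

Emit:
arm_command(
  commands=[
    [[0, 0, 0, 0.002, -0.002, -0.07, 1], [0, 0, 0, 0.002, -0.002, -0.14, 1], [0, 0, 0, 0.002, -0.002, -0.21, 1], [0, 0, 0, 0.002, -0.002, -0.28, 1], [0, 0, 0, 0.002, -0.002, -0.33, 1], [0, 0, 0, 0.002, -0.002, -0.35, 1], [0, 0, 0, 0.002, -0.002, -0.355, 1], [0, 0, 0, 0.002, -0.002, -0.355, 1], [0, 0, 0, 0.002, -0.002, -0.355, 0], [0, 0, 0, 0.002, -0.002, -0.355, 0], [0, 0, 0, 0.002, -0.002, -0.355, 0], [0, 0, 0, 0.002, -0.002, -0.355, 0], [0, 0, 0, 0.002, -0.002, -0.355, 0], [0, 0, 0, 0.002, -0.002, -0.355, 0], [0, 0, 0, 0.002, -0.002, -0.355, 0], [0, 0, 0, 0.002, -0.002, -0.355, 0], [0, 0, 0, 0.002, -0.002, -0.355, 0]],
  ],
)

```text
time_s: 39.98
tool_pos: [0.5311, -0.3829, 0.067]
tcp_rot: [0.713, 0.701, -0.0, 0.0]
wrist_force: [-1.4, -0.3, 6.4]
gripper_width: 0.0569
grip_force: 30.0
```

Emit:
arm_command(
  commands=[
    [[0, 0, 0, 0, 0, 0.02, 0], [0, 0, 0, 0, 0, 0.04, 0], [0, 0, 0, -0.02, 0.001, 0.04, 0], [0, 0, 0, -0.05, 0.003, 0.04, 0], [0, 0, 0, -0.08, 0.005, 0.04, 0], [0, 0, 0, -0.1, 0.006, 0.04, 0], [0, 0, 0, -0.106, 0.006, 0.04, 0], [0, 0, 0, -0.106, 0.006, 0.03, 0], [0, 0, 0, -0.106, 0.006, 0.018, 0], [0, 0, 0, -0.106, 0.006, 0.008, 0], [0, 0, 0, -0.106, 0.006, 0.002, 0], [0, 0, 0, -0.106, 0.006, 0, 0], [0, 0, 0, -0.106, 0.006, 0, 0]],
  ],
)

```text
time_s: 41.07
tool_pos: [0.4789, -0.3794, 0.0669]
tcp_rot: [0.712, 0.702, 0.0, 0.0]
wrist_force: [-1.6, 2.3, 2.3]
gripper_width: 0.057
grip_force: 30.0
```

Open, rise, back away and check.

Emit:
arm_command(
  commands=[
    [[0, 0, 0, 0, 0, 0, 1], [0, 0, 0, 0, 0, 0, 1], [0, 0, 0, 0, 0, 0, 1], [0, 0, 0, 0, 0, 0, 1], [0, 0, 0, 0, 0, 0, 1], [0, 0, 0, 0, 0, 0.05, 1], [0, 0, 0, 0, 0, 0.12, 1], [0, 0, 0, 0, 0, 0.2, 1], [0, 0, 0, 0, 0, 0.28, 1], [0, 0, 0, 0, 0, 0.36, 1], [0, 0, 0, 0, 0, 0.36, 1], [0, 0, 0, 0, 0, 0.36, 1], [0, 0, 0, 0, 0, 0.36, 1]],
  ],
)

```text
time_s: 42.15
tool_pos: [0.4778, -0.3796, 0.2463]
tcp_rot: [0.713, 0.701, -0.0, 0.0]
wrist_force: [-1.1, 0.1, -1.1]
gripper_width: 0.0929
grip_force: 0.0
```

```bash
python3 r.py rc.png wrist scene|head -1; python3 m.py pics/wrc.npz; python3 t.py pics/src.npz; python3 a.py src.npz
```

```text
42.15 [ 0.4778 -0.3796  0.2463] [ 0.7127  0.7015 -0.0001  0.    ] [ 0.7223  0.4652 -0.207   1.8597  0.1257  0.8293  0.4358] [-1.0692  0.1212 -1.1174] 0.0929424707023412
0.064 1249 [ 0.4793 -0.3725  0.0706] ((479.1783752441406, -377.1160583496094), 29.392250061035156)
0.078 856 [ 0.4795 -0.3746  0.083 ] ((479.49676513671875, -377.4069519042969), 20.00670623779297)
0.092 528 [ 0.4783 -0.3627  0.0996] ((477.2789611816406, -330.78778076171875), 57.40726852416992)
0.005 1767 [ 0.4643 -0.3665  0.0164] ((466.084716796875, -383.65234375), 76.78352355957031)
pad ((477.8990478515625, -378.9378356933594), (129.22561645507812, 129.23098754882812), 18.84105110168457)
605 z 219.1183401045559 c [507.1 358.8] [ 22.5 231.3] 1.7353451251983643 [396.6 155.1]
190 z 274.08723953729225 c [505.8 187.8] [30.3 13.3] 88.18263244628906 [338.8 155.6]
190 z 273.55242310112374 c [505.3 135.1] [29.3 14.4] 85.88143920898438 [318.8 160.1]
196 z 273.6169448824432 c [504.1  81.7] [29.4 13.8] 83.48038482666016 [297.9 164.3]
198 z 273.60769663847 c [502.6  28.8] [28.5 14.1] 87.99445343017578 [276.6 168.6]
knob 63 40.49317 [ 0.5924934  -0.17074558]
low 1 [40.9]
green [34. 37. 46.]
```

The multiplier is centred on the pad, the pointer is still at 20 N, and all four carriers are seated on green.

```bash
python3 -c "
from plant import manip
print(manip.close_job())"
```

```text
the job is handed in; nothing more can be done
None
```

The job is handed in: the multiplier is centred on its pad (put back after being knocked aside), the peak pointer reads about 20 N (roughly 0.2 N under in the close dial view), all four carriers hang on the green rail, and I saw no sign that the thread gauge or bushings were disturbed.

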